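# Shut the cutter-well cover and prove the interlock switch

## Task

Make the little trimming station safe: slide its metal cover fully shut over the cutter well, away from the robot. Then prove the interlock by hand: on the limit switch with the roller, under the light bar, push the roller arm over to the robot's left until it clicks (about 35 to 45 degrees, held there for a moment, not forced to its far stop) and let it spring back upright. Leave the plain wire-wand switch, the light bar and everything else on the bench undisturbed.

Things in the scene. Friction and masses are not known exactly. Their poses are not given: they have to be found in the camera images.
- trim_station: Fixed low grey block, 260 (own x) x 120 (own y) x 54 mm high, origin at the centre of its underside; own +x points away from the robot (+- yaw). Its far half (+x) has a well 108 mm long with a cutter in it; its near half is solid. Low side rails along own x carry the cover.
- well_cover (a joint): Travel of the slide cover in m: 0 = fully shut over the well (hard stop), up to 0.110 = open, slid along the station's own -x (towards the robot). Starts 0.06 to 0.105. Cover plate 112 x 102 x 6 mm, its top 53 mm above the bench. It slides with about 2 N friction and stays where it is left.
- cover_handle (a point): Top centre of the upright handle bar on the cover, 87 mm above the bench. The bar is 14 mm thick along the station's x, 50 mm wide along its y, and stands 34 mm above the cover plate, at the plate's centre (shut: station-own x = +64 mm). Same orientation as trim_station.
- light_bar: Fixed aluminium light bar over both switches: bar 45 (own x -35 to +10 mm) x 420 (own y) x 22 mm, underside 234 mm above the bench, on two posts at own x +67, y +-200 mm. Origin on the bench; own +x points away from the robot (+- yaw). Open below from the robot's side: an upright tool cannot get in, one leaning 30 to 45 deg (fingers down and away from the robot) can.
- roller_switch: Fixed limit switch with the roller arm: upright aluminium housing 36 (own x) x 40 (own y) mm, 70 mm high, foot 60 x 56 x 6 mm; origin at the underside. Axes parallel to the light bar's; stands at light-bar x +30, y +50 or -50 mm (the other switch takes the other place). The arm is on its robot-side (-x) face: pivot at own (-18, 0, 55) mm, axis along x.
- roller_arm (a joint): Swing of the roller arm in rad: 0 = upright (rest stop), grows as the roller is pushed to the switch's own +y (the robot's left), the only way it swings. Clicks at 0.50; far stop at 1.10; must not be pushed past 0.90. Springs back to 0 by itself; needs about 1.5 N at the roller to start, about 4 N at 0.6 rad.
- roller_center (a point): Centre of the black roller, 18 mm diameter, 12 mm thick along own x, 42 mm above the arm's pivot: at rest own (-30, 0, 97) mm of roller_switch, right under the light bar. Turns with the arm.
- wand_switch: The other limit switch, same housing and foot; instead of an arm with a roller it has a plain thin wire wand standing 58 mm above the pivot. Leave it alone. Origin at the underside.
- wand (a joint): Swing of the wire wand in rad, 0 = upright. Must stay within 0.3 either way.
- cam_clamp: Bystander: aluminium cam clamp gripping two birch boards, 240 x 150 x 105 mm high, origin under its middle.
- caliper: Bystander: grey plastic digital caliper lying flat, 225 mm long (own x), 14 mm high.
- walnut_blank: Bystander: solid walnut box blank 130 x 90 x 55 mm high, origin under its middle.
- brass_block: Bystander: brass hinge-pin block 30 x 45 x 26 mm with two 12 mm pins standing on it (38 mm high in all), on the bench some 110 mm in front (robot side) of the light bar's middle. Origin under its middle.
- acrylic_square: Bystander: white acrylic L-shaped template square, legs 110 mm, 4 mm thick, flat on the bench.
- glue_bottle: Bystander: white bottle, 54 mm diameter, 150 mm high, standing.
Things that resemble listed ones, but are neither listed nor needed, are in the scene too. What is shaped like the roller_switch but red is not meant.

How it is judged:
By the outcome, as a careful person would: the job done as asked, in the order asked, and still so for the second after the job is handed in, with the robot touching nothing.
It also fails if it takes over 59 s, if anything falls off the work surface, if the arm or the gripper's body presses on something with over 40 N, if the wrist force passes 120 N, or if a joint passes its speed limit or range.

## Robot

A 6-joint arm with a two-finger parallel gripper is mounted at the origin on the work surface. World frame = base frame: x ahead of the robot, y to its left, z up, the work surface at z = 0. Lengths are in m, angles in degrees, forces in N, time in s.
With the tool pointing down it reaches from about 0.4 to 0.825 m from the base axis. Payload 7 kg.
Tool frame: the origin (TCP) lies at the very end of the fingers, on their centre line; the grasp point (between the pads) lies 19 mm behind it; z points along the fingers, y is the direction in which the jaws open and shut (so a half turn about z gives the same grasp; the last joint's range is limited). The gripper opens to 88 mm and grips with 3 to 60 N. Pads are 19 mm wide; open, the fingers measure 130 mm over their backs; the gripper's body (78 mm by 193 mm) begins 47 mm behind the grasp point.
Start: joints at [-49.097, 20.546, 0.682, 0, -70.136, -16.507], TCP at [0.279, -0.615, 0.227] pointing down, gripper open.
Joint ranges: [-176.03, 176.03], [-82.01, 121.73], [-58.28, 71.71], [-173.87, 95.51], [-174.79, -0.11], [-173.66, 173.66]. Speed limits (degrees/s): [136.94, 136.94, 172.46, 180, 180, 180].

## Interface

Orientations are given as [roll, pitch, yaw] about the fixed x, y, z axes, in that order (R = Rz(yaw) Ry(pitch) Rx(roll)).
In Python, from plant import telemetry, snapshot, calibration, workorder gives the robot as it stands. The module is installed in compiled form; this text tells all that it offers.
- The arm moves only by the tool step_arm, never from a script. Its argument "plan" is text: rows parted by semicolons, each of 7 numbers parted by spaces: the finger opening in cm, from 0 to 8.76, then the shift along the tool's x, y, z in cm, then the turn, a rotation vector about the tool's x, y, z in degrees. A call has 1 to 12 rows; each row shifts and turns the commanded pose from where the row before left it, along the tool's axes as they then stand; what a row does not reach is not made up. A row lasts 1/12 s, in which the tool goes at most 41.7 mm and 7.16 degrees, less where a joint would pass 70% of its speed; a pose out of reach is approached as far as the arm can. A call with a gripper value outside its range is refused whole. The fingers move at their own pace and stop on an object; the grip force is fixed at half the most. Time passes only in rows, so rows that do not move let the fingers close. It gives the time, the measured TCP pose, the force and the opening at its end, in the units of the state.
- telemetry.get_obs(): the state, without advancing time (a new reading comes with each control period).
- snapshot(name): name is "side" or "top"; returns the picture (400x640x3 uint8, blue, green, red); there is no depth.
- calibration(name): a dict with "K" (3x3 intrinsics, pixels), "k1" (the pictures are not rectified: a ray, as slopes to the right and down, at radius r is drawn at 1 + k1 r^2 times it, then the intrinsics apply), "camera_from_world" (4x4, takes a point from world to camera coordinates). Camera axes: x right, y up, looking along -z (the intrinsics and any distortion apply to the point x, -y, -z); pixel columns grow to the right and rows downward; lengths in m; the calibration is good to about 2 mm. A picture is of the moment at which its call begins. calibration takes no time and is no camera call.
- workorder.close_job(): hands the job in, once; it reports no verdict.
The state is a dict: "clock": time; "joint_pos": joint angles; "qvel": joint speeds; "tau": joint torques, N m; "tool_pos": TCP position; "orientation": TCP orientation; "force": force on the tool from outside, world axes, zero at the start; "moment": the same for the moment, N m; "opening": finger opening in m.
Only numpy, scipy, OpenCV 4.12 (cv2) and the standard library are available. Lean on these libraries where they do the work, as an engineer would, in place of code of your own. Each camera call takes 0.05 s, during which the arm holds its last target.

## Working session

There is one attempt and no reset: what is moved stays moved. The work goes in short steps, Python scripts to look and compute and a tool call to move; the robot and the scene stay as the last step left them, time stands still between calls to the robot, and variables do not carry over. Pictures are saved under pics/ and viewed, and the job is handed in when it is done.

Besides the shell and the picture viewer there is one more tool, called after "Call:" by a JSON object that holds its "method" and its "body". step_arm: Moves the arm, as the interface text tells. Its arguments: {"type":"object","properties":{"plan":{"type":"string"}},"required":["plan"]}

```bash
mkdir -p pics; python3 - <<'E'
from plant import telemetry, snapshot, calibration
import cv2, numpy as np
print(telemetry.get_obs())
for n in("side","top"):
    cv2.imwrite(f"pics/{n}0.png",snapshot(n)); c=calibration(n); print(n,np.array(c["K"]),c["k1"],np.array(c["camera_from_world"]).round(4))
E
```

```text
{'clock': 0.0, 'joint_pos': array([-4.90948935e+01,  2.05909489e+01,  6.33552946e-01, -2.27663299e-02,
       -7.01352222e+01, -1.65068907e+01]), 'qvel': array([ 0.01989079,  0.02997244, -0.04339812,  0.03982972, -0.01499869,
        0.08600131]), 'tau': array([-1.62655720e-03, -5.82706690e+01,  2.93062806e+01,  6.99741706e+00,
        6.79110046e-03, -1.65055826e-04]), 'tool_pos': array([ 0.27861049, -0.61427326,  0.22561817]), 'orientation': array([ 1.79905117e+02, -5.79888125e-03, -1.55609533e+02]), 'force': array([-0.5502926 , -0.78583196, -0.33636086]), 'moment': array([ 0.02218402, -0.03543551,  0.03604521]), 'opening': 0.08772912757452818}
side [[465.54326088   0.         314.48354535]
 [  0.         465.54326088 201.87998878]
 [  0.           0.           1.        ]] -0.09066838170243087 [[ 0.7898 -0.6132  0.0085 -0.4604]
 [ 0.3412  0.4509  0.8248 -0.2934]
 [-0.5096 -0.6486  0.5653 -1.2793]
 [ 0.      0.      0.      1.    ]]
top [[491.24409218   0.         323.73880736]
 [  0.         491.24409218 195.77991675]
 [  0.           0.           1.        ]] -0.06857969433949392 [[-0.0277 -0.9992 -0.028   0.0234]
 [ 0.9888 -0.0315  0.146  -0.586 ]
 [-0.1467 -0.0237  0.9889 -1.3985]
 [ 0.      0.      0.      1.    ]]
```

View pics/side0.png

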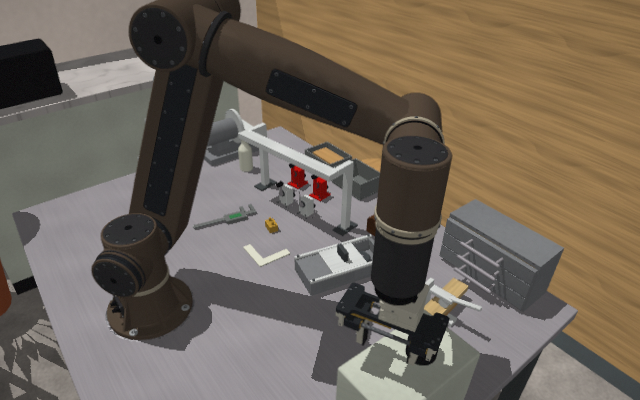

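View pics/top0.png

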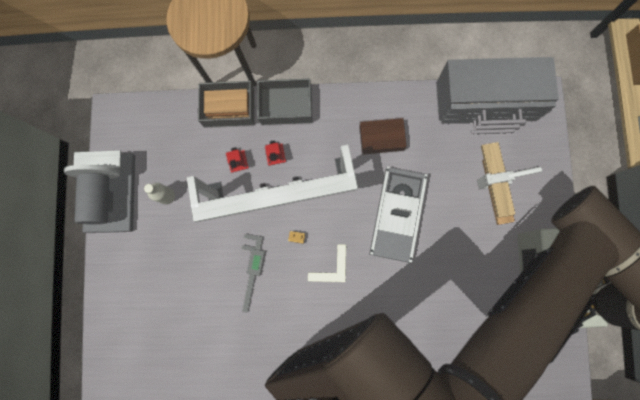

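```bash
python3 - <<'E'
import cv2
s=cv2.imread("pics/side0.png"); t=cv2.imread("pics/top0.png")
cv2.imwrite("pics/s_sw.png",cv2.resize(s[110:250,220:380],None,fx=5,fy=4.2,interpolation=2)[:,:])
cv2.imwrite("pics/t_sw.png",cv2.resize(t[130:270,170:370],None,fx=4,fy=4,interpolation=2))
cv2.imwrite("pics/t_st.png",cv2.resize(t[150:275,350:450],None,fx=4.6,fy=4.6,interpolation=2))
cv2.imwrite("pics/s_sw.png",cv2.resize(s[150:230,240:360],None,fx=6,fy=6,interpolation=2))
cv2.imwrite("pics/s_st.png",cv2.resize(s[220:300,280:400],None,fx=6,fy=6,interpolation=2))
E
```

```text
(no output)
```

View pics/s_sw.png

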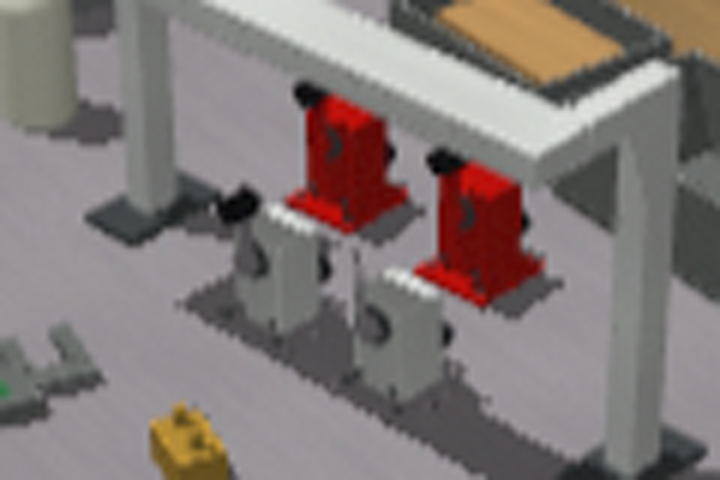

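View pics/t_sw.png

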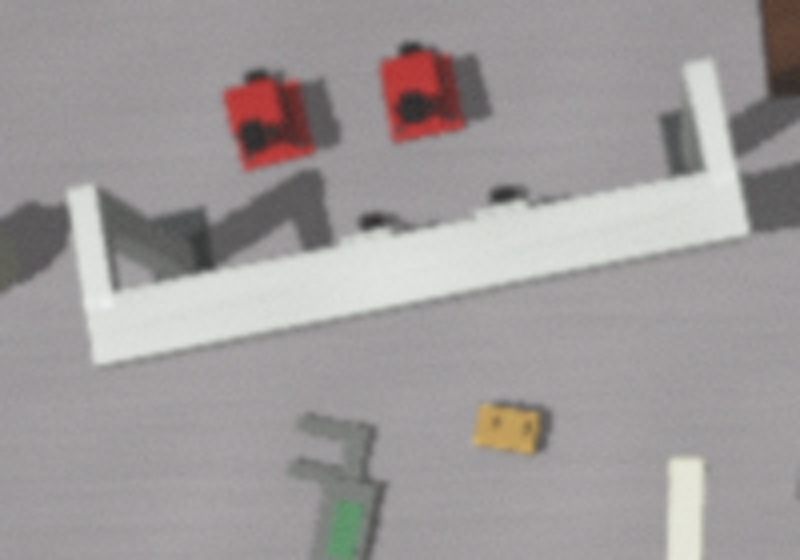

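View pics/t_st.png

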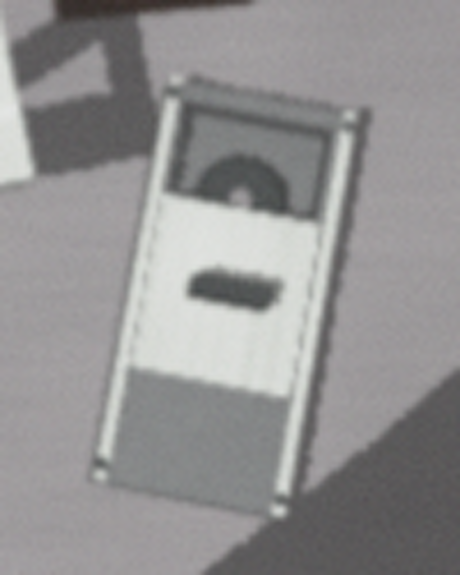

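View pics/s_st.png

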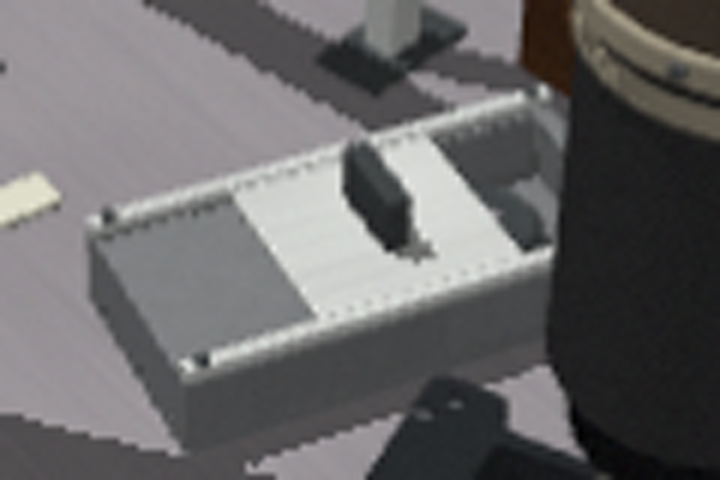

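```bash
cat > h.py <<'E'
import numpy as np, cv2
from plant import calibration
from scipy.spatial.transform import Rotation as R
def cam(n):
    c=calibration(n); return np.array(c["K"]),c["k1"],np.array(c["camera_from_world"])
def proj(n,P):
    K,k,T=cam(n); p=(T[:3,:3]@np.atleast_2d(P).T).T+T[:3,3]
    s=np.c_[p[:,0],-p[:,1]]/-p[:,2:]; r2=(s**2).sum(1,keepdims=True)
    s=s*(1+k*r2); return s@K[:2,:2].T+K[:2,2]
def ray(n,uv):
    K,k,T=cam(n); s=cv2.undistortPoints(np.array([[uv]],float),K,np.array([k,0,0,0.]))[0,0]
    d=T[:3,:3].T@np.array([s[0],-s[1],-1]); return -T[:3,:3].T@T[:3,3],d
def onz(n,uv,z):
    o,d=ray(n,uv); return o+d*(z-o[2])/d[2]
def tri(uvs,uvt):
    A=[];b=[]
    for n,uv in(("side",uvs),("top",uvt)):
        o,d=ray(n,uv); d/=np.linalg.norm(d); M=np.eye(3)-np.outer(d,d); A.append(M);b.append(M@o)
    return np.linalg.lstsq(np.vstack(A),np.hstack(b),rcond=None)[0]
E
python3 - <<'E'
from h import *
np.set_printoptions(precision=4,suppress=True)
for n in("side","top"): print(n,ray(n,(320,200)))
t=lambda x,y:(170+x/4,130+y/4)
print("bar L/R robot edge z.256 / .234",[onz("top",t(*p),z) for z in(.256,.234) for p in((95,364),(748,235))])
print("bar rear-left/right top",onz("top",t(68,190),.256),onz("top",t(712,60),.256))
s=lambda x,y:(240+x/6,150+y/6)
print("roller side ",onz("side",s(238,207),.097))
u=lambda x,y:(350+x/4.6,150+y/4.6)
for p in((180,80),(355,112),(95,478),(280,510)): print("st",onz("top",u(*p),.06))
print("handle",onz("top",u(233,276),.087))
print("cover edges",[onz("top",u(*p),.053) for p in((165,195),(320,217),(128,370),(285,395))])
w=lambda x,y:(280+x/6,220+y/6)
print("handle top side",[onz("side",w(*p),.087) for p in((355,145),(400,200))])
E
```

```text
side (array([-0.1882, -0.9798,  0.9692]), array([ 0.5204,  0.6431, -0.5619]))
top (array([ 0.3749, -0.0282,  1.4691]), array([ 0.1385,  0.0316, -0.9899]))
bar L/R robot edge z.256 / .234 [array([0.5013, 0.3288, 0.256 ]), array([ 0.57  , -0.0828,  0.256 ]), array([0.5036, 0.3353, 0.234 ]), array([ 0.5736, -0.0837,  0.234 ])]
bar rear-left/right top [0.613  0.3475 0.256 ] [ 0.683  -0.0643  0.256 ]
roller side  [0.5668 0.1795 0.097 ]
st [ 0.6616 -0.1876  0.06  ]
st [ 0.6375 -0.2973  0.06  ]
st [ 0.4125 -0.1234  0.06  ]
st [ 0.3893 -0.2368  0.06  ]
handle [ 0.5325 -0.2113  0.087 ]
cover edges [array([ 0.5892, -0.1754,  0.053 ]), array([ 0.5721, -0.2726,  0.053 ]), array([ 0.4792, -0.1472,  0.053 ]), array([ 0.4606, -0.2446,  0.053 ])]
handle top side [array([ 0.5294, -0.187 ,  0.087 ]), array([ 0.5198, -0.2319,  0.087 ])]
```

```bash
cat > ov.py <<'E'
from h import *
import sys
def box(c0,c1): 
    x0,y0,z0=c0;x1,y1,z1=c1
    v=np.array([[x,y,z] for x in(x0,x1) for y in(y0,y1) for z in(z0,z1)])
    e=[(0,1),(0,2),(0,4),(1,3),(1,5),(2,3),(2,6),(3,7),(4,5),(4,6),(5,7),(6,7)]
    return v,e
def W(pose,v):
    x,y,a=pose; a=np.deg2rad(a); c,s=np.cos(a),np.sin(a)
    v=np.array(v,float); return np.c_[x+c*v[:,0]-s*v[:,1],y+s*v[:,0]+c*v[:,1],v[:,2]]
def draw(src,n,pose,boxes,crop,f,out):
    im=cv2.imread(src); x0,y0,x1,y1=crop
    im=cv2.resize(im[y0:y1,x0:x1],None,fx=f,fy=f,interpolation=2)
    for k,b in enumerate(boxes):
        v,e=box(*b); p=(proj(n,W(pose,v))-[x0-.5,y0-.5])*f
        for i,j in e: cv2.line(im,tuple(int(q) for q in p[i]),tuple(int(q) for q in p[j]),[(0,255,255),(255,0,255),(0,255,0),(255,128,0)][k%4],1)
    cv2.imwrite(out,im)
m=.001
BAR=[((-.035,-.21,.234),(.01,.21,.256)),((.012,.03,0),(.048,.07,.07)),((.012,-.07,0),(.048,-.03,.07)),((-.006,.041,.088),(.006,.059,.106))]
def ST(t): return [((-.13,-.06,0),(.13,.06,.054)),((.064-t-.056,-.051,.047),(.064-t+.056,.051,.053)),((.064-t-.007,-.025,.053),(.064-t+.007,.025,.087))]
E
cat > o1.py <<'E'
from ov import *
a=[float(x) for x in sys.argv[1:]]
b=a[:3]; s=a[3:6]; t=a[6]
draw("pics/top0.png","top",b,BAR,(185,140,365,230),4.4,"pics/%s_bt.png"%sys.argv[-1][-4:] if 0 else "pics/bt.png")
draw("pics/side0.png","side",b,BAR,(235,125,365,240),5,"pics/bs.png")
draw("pics/top0.png","top",s,ST(t),(360,160,440,270),5,"pics/stt.png")
draw("pics/side0.png","side",s,ST(t),(285,225,395,300),6,"pics/sts.png")
x=[cv2.imread("pics/%s.png"%q) for q in("bt","bs","stt","sts")]
def st(i,j): 
    h=i.shape[0]+j.shape[0]; o=np.zeros((h,max(i.shape[1],j.shape[1]),3),np.uint8); o[:i.shape[0],:i.shape[1]]=i;o[i.shape[0]:,:j.shape[1]]=j; return o
E
python3 o1.py 0.571 0.130 9.5 0.5252 -0.2113 -14 0.060; ls pics
```

```text
bs.png
bt.png
s_st.png
s_sw.png
side0.png
sts.png
stt.png
t_st.png
t_sw.png
top0.png
```

View pics/bt.png

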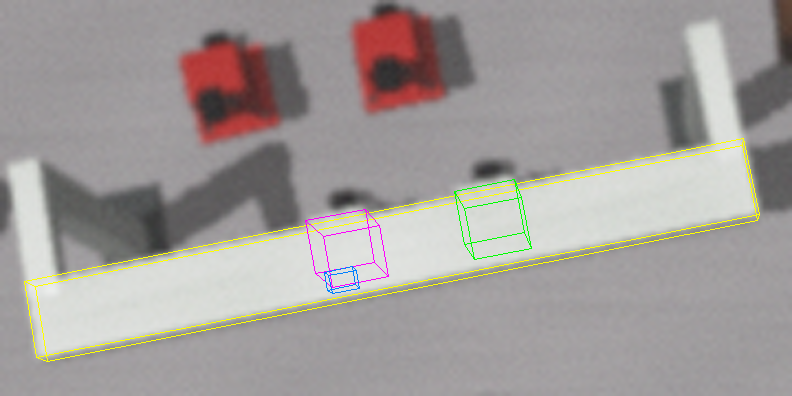

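View pics/bs.png

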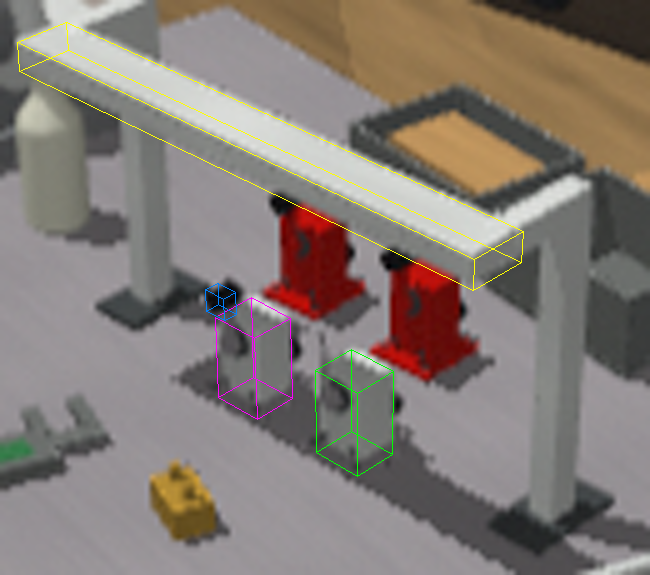

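View pics/stt.png

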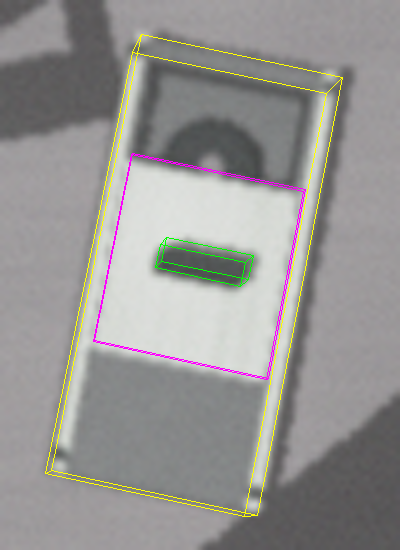

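View pics/sts.png

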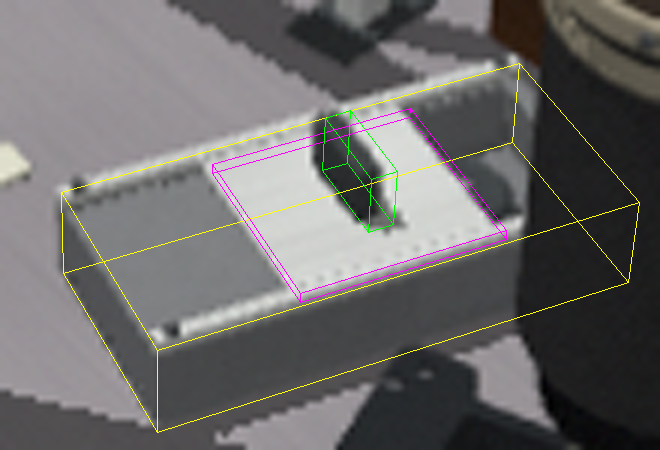

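```bash
python3 - <<'E'
import cv2
s=cv2.imread("pics/side0.png")
cv2.imwrite("pics/z1.png",cv2.resize(s[175:225,270:325],None,fx=12,fy=12,interpolation=2))
cv2.imwrite("pics/z2.png",cv2.resize(s[125:195,232:348],None,fx=6.8,fy=6.8,interpolation=2))
E
```

```text
(no output)
```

View pics/z1.png

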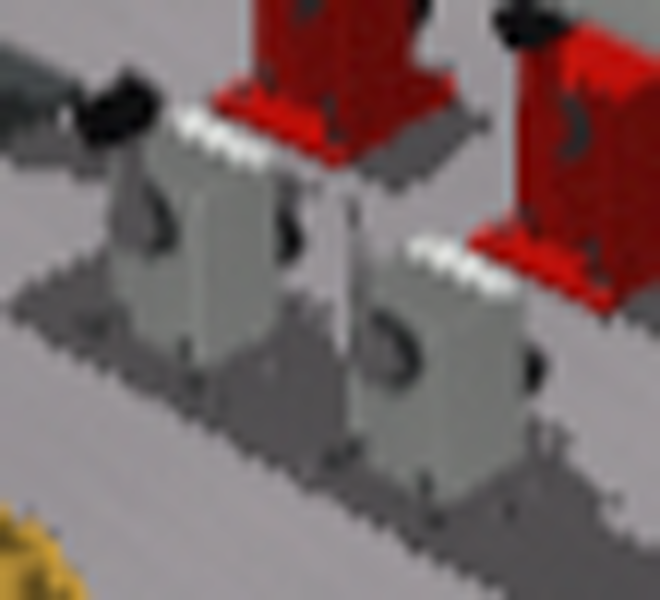

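View pics/z2.png

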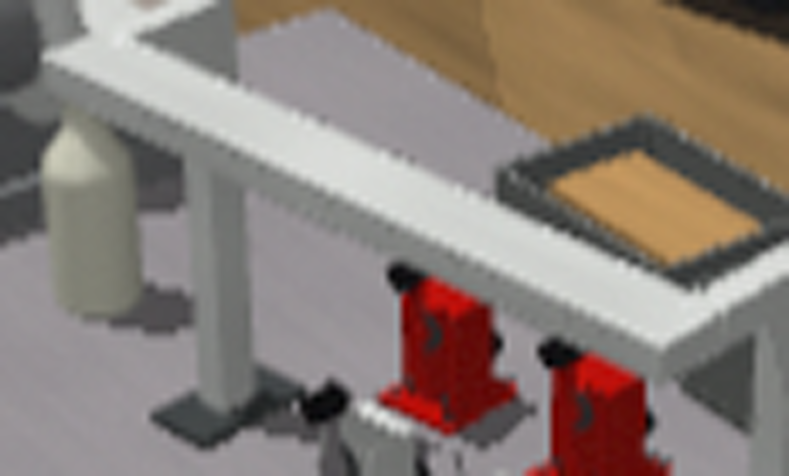

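```bash
python3 - <<'E'
from ov import *
from scipy.optimize import least_squares
np.set_printoptions(precision=4,suppress=True)
S=[((329.1,175.3),(-.035,-.21,.256)),((238.6,132.6),(-.035,.21,.256)),((329.1,180.9),(-.035,-.21,.234)),((279.8,184.2),(0,.05,.097))]
T=[((193.75,221),(-.035,.21,.234)),((357,188.75),(-.035,-.21,.234)),((354.2,172),(.01,-.21,.256))]
def mk(s,t):
    def f(p):
        r=[]
        for n,L in(("side",s),("top",t)):
            if L: r.append((proj(n,W(p,[q[1] for q in L]))-[q[0] for q in L]).ravel())
        return np.concatenate(r)
    return f
for s,t in((S,T),(S,[]),([],T)):
    f=mk(s,t); r=least_squares(f,[.57,.13,9.5]); print(r.x,r.fun)
    print(" roller",W(r.x,[[0,.05,.097]]))
E
```

```text
[0.5729 0.131  9.1212] [ 0.1376  0.8743 -0.035   0.0754 -0.0558  1.5989 -0.6981  0.3613  0.9752
 -0.5955 -0.6838  0.7517 -1.0611 -1.2455]
 roller [[0.565  0.1803 0.097 ]]
[0.5761 0.1347 9.2887] [ 0.3113 -0.0556  0.0856 -0.4839  0.117   0.657  -0.5943 -0.3725]
 roller [[0.568  0.1841 0.097 ]]
[0.572  0.1303 9.1002] [ 1.2185 -0.2496 -0.4067  1.1539 -0.7745 -0.8422]
 roller [[0.5641 0.1797 0.097 ]]
```

Call:
{"method": "step_arm", "body": {"plan": "0 0 0 0 0 0 6.4; 0 0 0 0 0 0 6.4; 0 0 0 0 0 0 6.4; 0 0 0 0 0 0 6.4; 0 0 0 0 0 0 6.4; 0 0 0 0 0 0 6.4"}}

```text
clock: 0.6
tool_pos: [0.2787, -0.6144, 0.226]
orientation: [180.0, -0.0, 165.7]
force: [-0.0, -0.4, -0.7]
opening: 0.0533
```

Call:
{"method": "step_arm", "body": {"plan": "0 -0.82 3.7 0 0 0 0; 0 -0.82 3.7 0 0 0 0; 0 -0.82 3.7 0 0 0 0; 0 -0.82 3.7 0 0 0 0; 0 -0.82 3.7 0 0 0 0; 0 -0.82 3.7 0 0 0 0; 0 -0.82 3.7 0 0 0 0; 0 -0.82 3.7 0 0 0 0; 0 -0.82 3.7 0 0 0 0; 0 -0.82 3.7 0 0 0 0; 0 -0.82 3.7 0 0 0 0; 0 -0.82 3.7 0 0 0 0"}}

```text
clock: 1.6
tool_pos: [0.482, -0.2059, 0.2265]
orientation: [180.0, -0.0, 166.0]
force: [1.7, -0.6, -0.5]
opening: 0.0005
```

Call:
{"method": "step_arm", "body": {"plan": "0 0 0.15 3 0 0 0; 0 0 0.15 3 0 0 0; 0 0 0.15 3 0 0 0; 0 0 0.15 3 0 0 0; 0 0 0 0 0 0 0"}}

```text
clock: 2.02
tool_pos: [0.4792, -0.2009, 0.1012]
orientation: [-180.0, -0.5, 166.0]
force: [-1.9, -0.4, -0.3]
opening: 0.0008
```

```bash
python3 - <<'E'
from h import *
from plant import snapshot
a=snapshot("side");b=snapshot("top")
cv2.imwrite("pics/side1.png",a);cv2.imwrite("pics/top1.png",b)
cv2.imwrite("pics/s1.png",cv2.resize(a[180:300,260:420],None,fx=5,fy=5,interpolation=2))
cv2.imwrite("pics/t1.png",cv2.resize(b[150:270,340:460],None,fx=5,fy=5,interpolation=2))
E
```

```text
(no output)
```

View pics/s1.png

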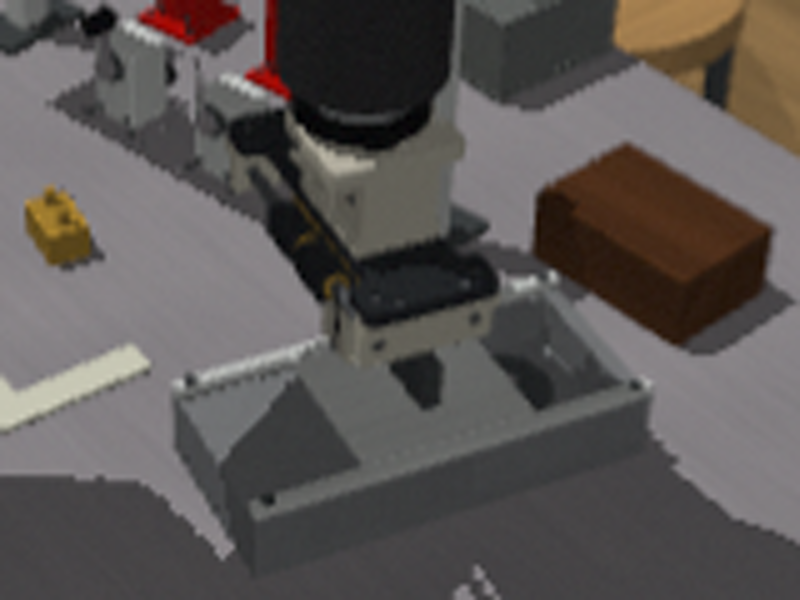

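View pics/t1.png

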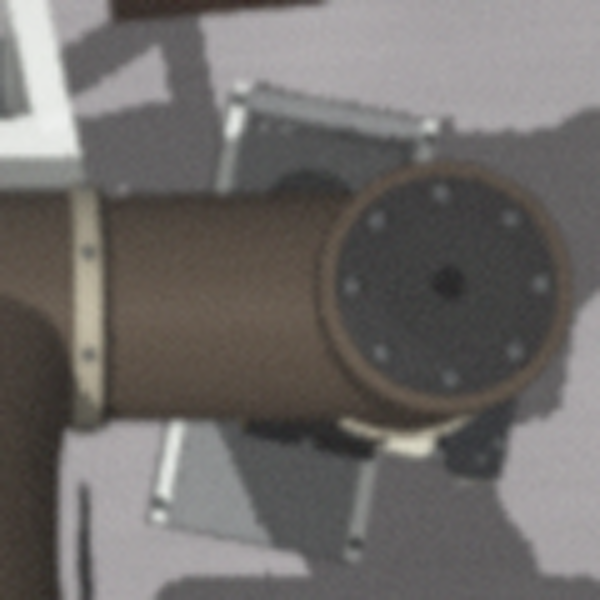

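```bash
python3 - <<'E'
from h import *
from plant import telemetry
o=telemetry.get_obs(); print(o["joint_pos"].round(1),o["tool_pos"],o["orientation"])
p=np.array(o["tool_pos"])
for q in(p,p+[0,0,.066],p-[0,0,.035]):
    print((proj("side",q)-[260,180])*5)
E
```

```text
[  -1.2   13.   -27.5    0.   -49.7 -102.8] [ 0.48266438 -0.20201476  0.10635833] [-1.79944814e+02 -1.42966240e-01  1.66023724e+02]
[[351.87624022 339.65091332]]
[[355.21306452 248.740019  ]]
[[350.17444761 385.75992665]]
```

Call:
{"method": "step_arm", "body": {"plan": "0 0 0 1.5 0 0 0; 0 0 0 1.5 0 0 0; 0 0 0 1.1 0 0 0; 0 0 0 0 0 0 0; 0 0 0 0 0 0 0"}}

```text
clock: 2.53
tool_pos: [0.4841, -0.2023, 0.0672]
orientation: [-180.0, 0.1, 166.0]
force: [-0.1, 0.8, 0.8]
opening: 0.0007
```

Call:
{"method": "step_arm", "body": {"plan": "0 -0.6 0 0 0 0 0; 0 -0.6 0 0 0 0 0; 0 -0.6 0 0 0 0 0; 0 -0.6 0 0 0 0 0; 0 -0.6 0 0 0 0 0; 0 -0.6 0 0 0 0 0; 0 -0.6 0 0 0 0 0; 0 -0.6 0 0 0 0 0; 0 -0.6 0 0 0 0 0; 0 -0.6 0 0 0 0 0; 0 0 0 0 0 0 0; 0 0 0 0 0 0 0"}}

```text
clock: 3.53
tool_pos: [0.5421, -0.2166, 0.0654]
orientation: [-180.0, 0.0, 166.0]
force: [-1.6, -0.1, -0.5]
opening: 0.0004
```

Call:
{"method": "step_arm", "body": {"plan": "0 -0.3 0 0 0 0 0; 0 -0.3 0 0 0 0 0; 0 -0.3 0 0 0 0 0; 0 -0.3 0 0 0 0 0; 0 -0.3 0 0 0 0 0; 0 -0.3 0 0 0 0 0; 0 -0.3 0 0 0 0 0"}}

```text
clock: 4.12
tool_pos: [0.562, -0.2215, 0.0655]
orientation: [180.0, -0.0, 166.0]
force: [-2.0, 1.9, -0.8]
opening: 0.0006
```

Call:
{"method": "step_arm", "body": {"plan": "0 -0.2 0 0 0 0 0; 0 -0.2 0 0 0 0 0; 0 0 0 0 0 0 0"}}

```text
clock: 4.37
tool_pos: [0.5662, -0.2226, 0.0655]
orientation: [-180.0, 0.0, 166.0]
force: [-0.7, 0.7, -0.7]
opening: 0.0005
```

Call:
{"method": "step_arm", "body": {"plan": "0 -0.2 0 0 0 0 0; 0 -0.2 0 0 0 0 0; 0 0 0 0 0 0 0"}}

```text
clock: 4.62
tool_pos: [0.5677, -0.2232, 0.0653]
orientation: [-180.0, -0.2, 166.0]
force: [-6.9, 3.9, 3.8]
opening: 0.0003
```

Call:
{"method": "step_arm", "body": {"plan": "0 -0.2 0 0 0 0 0; 0 0 0 0 0 0 0; 0 0 0 0 0 0 0"}}

```text
clock: 4.87
tool_pos: [0.5677, -0.2233, 0.0651]
orientation: [-180.0, -0.4, 166.0]
force: [-11.7, 5.9, 7.2]
opening: 0.0002
```

Call:
{"method": "step_arm", "body": {"plan": "0 0.7 0 0 0 0 0; 0 1.5 0 0 0 0 0; 0 1 0 0 0 0 0; 0 0 0 -3 0 0 0; 0 0 0 -3 0 0 0; 0 0 0 -3 0 0 0; 0 0 0 -3 0 0 0; 0 0 0 -3 0 0 0; 0 0 0 -2 0 0 0; 0 3 0 0 0 0 0; 0 3 0 0 0 0 0; 0 0 0 0 0 0 0"}}

```text
clock: 5.87
tool_pos: [0.4784, -0.201, 0.2365]
orientation: [179.9, 0.1, 166.0]
force: [-1.2, 0.5, -1.5]
opening: 0.0004
```

```bash
python3 - <<'E'
from h import *
from plant import snapshot
a=snapshot("side");b=snapshot("top")
cv2.imwrite("pics/side2.png",a)
cv2.imwrite("pics/s2.png",cv2.resize(a[180:300,260:420],None,fx=5,fy=5,interpolation=2))
E
```

```text
(no output)
```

View pics/s2.png

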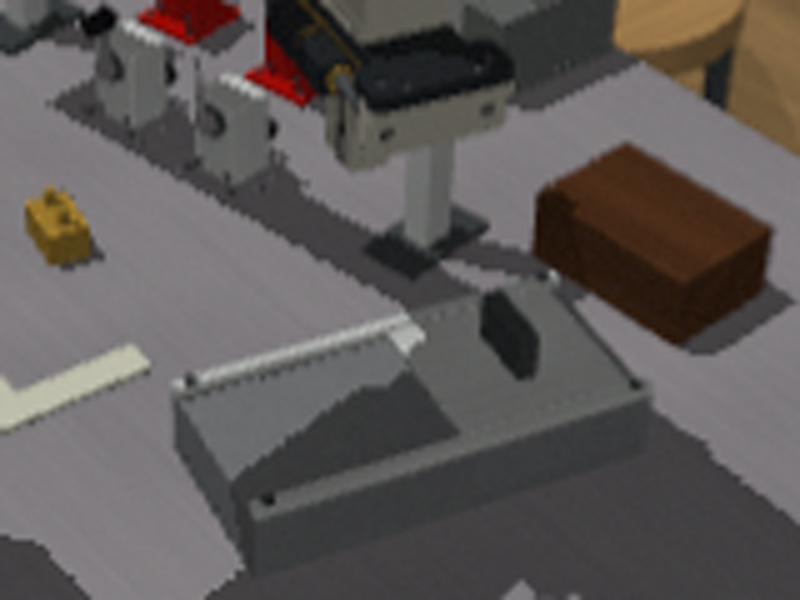

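```bash
python3 - <<'E'
from h import *
from plant import telemetry
o=telemetry.get_obs(); p=np.array(o["tool_pos"]); r=R.from_euler("xyz",o["orientation"],degrees=True).as_matrix()
print(p,o["joint_pos"].round(1))
a=cv2.imread("pics/side2.png"); x0,y0=290,150;f=8
im=cv2.resize(a[y0:225,x0:385],None,fx=f,fy=f,interpolation=2)
for k,(d,c) in enumerate((((0,0,0),(0,255,255)),((.0,0,-.066),(0,255,0)),((.02,0,0),(0,0,255)),((0,.02,0),(255,0,0)))):
    q=((proj("side",p+r@np.array(d))-[x0-.5,y0-.5])*f)[0]; cv2.circle(im,(int(q[0]),int(q[1])),4,c,-1)
cv2.imwrite("pics/f2.png",im)
E
```

```text
[ 0.48183289 -0.20168688  0.23670668] [  -1.2    5.6  -17.6    0.   -66.6 -102.8]
```

View pics/f2.png

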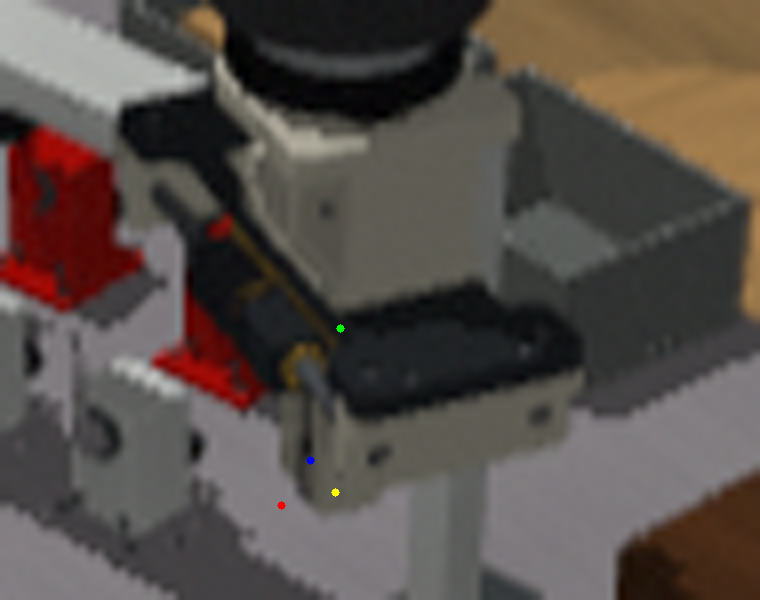

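Call:
{"method": "step_arm", "body": {"plan": "0 0.665 2.7 0.2 0 0 0; 0 0.665 2.7 0.2 0 0 0; 0 0.665 2.7 0.2 0 0 0; 0 0.665 2.7 0.2 0 0 0; 0 0.665 2.7 0.2 0 0 0; 0 0.665 2.7 0.2 0 0 0; 0 0.665 2.7 0.2 0 0 0; 0 0.665 2.7 0.2 0 0 0; 0 0.665 2.7 0.2 0 0 0; 0 0.665 2.7 0.2 0 0 0; 0 0.665 2.7 0.2 0 0 0; 0 0.665 2.7 0.2 0 0 0"}}

```text
clock: 6.97
tool_pos: [0.4839, 0.1339, 0.2116]
orientation: [180.0, 0.1, 166.0]
force: [-0.3, -0.4, -0.1]
opening: 0.0004
```

Call:
{"method": "step_arm", "body": {"plan": "0 0 0 0 0 0 -5.8; 0 0 0 0 0 0 -5.8; 0 0 0 0 0 0 -5.8; 0 0 0 0 0 0 -5.8; 0 0 0 0 0 -5 0; 0 0 0 0 0 -5 0; 0 0 0 0 0 -5 0; 0 0 0 0 0 -5 0; 0 0 0 0 0 -5 0; 0 0 0 0 0 -5 0; 0 0 0 0 0 -5 0; 0 0 0 0 0 -5 0"}}

```text
clock: 7.97
tool_pos: [0.5079, 0.1355, 0.2622]
orientation: [179.5, 35.5, -170.8]
force: [0.6, -0.4, -0.2]
opening: 0.0008
```

```bash
cat > b.py <<'E'
from h import *
from plant import telemetry
B=np.array([.574,.132]); a=np.deg2rad(9.2); M=np.array([[np.cos(a),-np.sin(a),0],[np.sin(a),np.cos(a),0],[0,0,1]])
def st():
    o=telemetry.get_obs(); p=np.array(o["tool_pos"]); r=R.from_euler("xyz",o["orientation"],degrees=True).as_matrix()
    return o,M.T@(p-[*B,0]),M.T@r
if __name__=="__main__":
    np.set_printoptions(precision=4,suppress=True)
    o,p,r=st(); print("bar-frame tcp",p*1000,"\n",r,o["joint_pos"].round(1),"F bar",M.T@o["force"],o["clock"])
E
python3 b.py
```

```text
bar-frame tcp [-64.6548  13.9783 262.2325] 
 [[-0.8146 -0.0063  0.58  ]
 [-0.0006  1.      0.0099]
 [-0.58    0.0077 -0.8146]] [  42.1  -15.1  -58.2   49.8  -23.7 -164.9] F bar [ 0.5368 -0.5072 -0.1883] 7.9667
```

Call:
{"method": "step_arm", "body": {"plan": "0 0 0 0 0 5 0; 0 0 0 0 0 5 0; 0 0 0 0 0 5 0; 0 0 0 0 0 5 0; 0 0 0 0 0 5 0; 0 0 0 0 0 5 0; 0 0 0 0 0 5.5 0; 0 0 0 0 0 0 0; 0 0 0 0 0 0 0"}}

```text
clock: 8.72
tool_pos: [0.5132, 0.1302, 0.261]
orientation: [180.0, 2.2, -171.1]
force: [0.1, -0.7, 0.0]
opening: 0.0001
```

```bash
python3 b.py
```

```text
bar-frame tcp [-60.2733   7.8963 261.0498] 
 [[-0.9992  0.0053  0.0386]
 [ 0.0053  1.      0.0003]
 [-0.0386  0.0005 -0.9993]] [  36.2    4.1  -16.6    1.1  -67.4 -117.7] F bar [-0.0282 -0.6777  0.0009] 8.7167
```

Call:
{"method": "step_arm", "body": {"plan": "0 0 0 0 0 0 -7; 0 0 0 0 0 0 -7; 0 0 0 0 0 0 -7; 0 0 0 0 0 0 -7; 0 0 0 0 0 0 -7; 0 0 0 0 0 0 -7; 0 0 0 0 0 0 -7; 0 0 0 0 0 0 -7; 0 0 0 0 0 0 -7; 0 0 0 0 0 0 -7; 0 0 0 0 0 0 -7; 0 0 0 0 0 0 -7"}}

```text
clock: 9.72
tool_pos: [0.5109, 0.1295, 0.2624]
orientation: [-177.6, 0.3, -86.6]
force: [0.4, -0.2, -0.7]
opening: 0.0003
```

Call:
{"method": "step_arm", "body": {"plan": "0 0 0 0 0 0 -7; 0 0 0 0 0 0 -7; 0 0 0 0 0 0 -7; 0 0 0 0 0 0 -7; 0 0 0 0 0 0 -7; 0 0 0 0 0 0 -7; 0 0 0 0 0 0 -7; 0 0 0 0 0 0 -7; 0 0 0 0 0 0 -7; 0 0 0 0 0 0 -7; 0 0 0 0 0 0 -7; 0 0 0 0 0 0 -5"}}

```text
clock: 10.72
tool_pos: [0.5109, 0.1295, 0.2624]
orientation: [-179.4, -2.3, -4.6]
force: [-0.7, -0.0, 0.5]
opening: 0.0006
```

```bash
python3 b.py; cat > kin.py <<'E'
# planar-ish fit
from h import *
from scipy.optimize import least_squares
# joints, pos, euler
D=[([-49.095,20.591,.634,-.023,-70.135,-16.507],[.2786,-.6143,.2256]),
([-1.2,13.0,-27.5,0,-49.7,-102.8],[.48266,-.20201,.10636]),
([-1.2,5.6,-17.6,0,-66.6,-102.8],[.48183,-.20169,.23671]),
([42.1,-15.1,-58.2,49.8,-23.7,-164.9],[.5079,.1355,.2622]),
([36.2,4.1,-16.6,1.1,-67.4,-117.7],[.5132,.1302,.2610])]
def rot(ax,d): return R.from_euler(ax,d,degrees=True).as_matrix()
def fk(q,P):
    a1,h,L1,a3,L2,L3,y1,y5=P
    T1=rot("z",q[0]); p=np.array([a1,y1,h])
    A=rot("y",q[1]); p=p+A@[0,0,L1]
    Bm=rot("y",q[1]-q[2])@rot("x",S[0]*q[3])
    F=rot("y",q[1]-q[2])
    p=p+F@[0,0,a3]+F@np.array([L2,0,0])+F@rot("x",S[0]*q[3])@[0,y5,0]
    C=F@rot("x",S[0]*q[3])@rot("y",-q[4])
    p=p+C@[L3,0,0]
    return T1@p, T1@C@[1,0,0]
S=[1]
def fit(v=True):
    def f(P):
        r=[]
        for q,p in D: r.append(fk(q,P)[0]-p)
        return np.r_[np.concatenate(r)*1000,(np.array(P)-P0)*2]
    P0=np.array([0.05,.4,.4,0,.4,.25,-.1,-.09])
    return least_squares(f,P0)
if __name__=="__main__":
  np.set_printoptions(precision=3,suppress=True)
  for s in(1,-1):
    S[0]=s; r=fit(); print(s,r.cost,r.x,r.fun[:15]); print(fk(D[3][0],r.x)[1],"measured z",rot("z",9.2)@[.58,.0099,-.8146])
E
python3 kin.py
```

```text
bar-frame tcp [-62.6484   7.6132 262.4447] 
 [[ 0.9702 -0.2386  0.0418]
 [-0.2389 -0.9711  0.0012]
 [ 0.0403 -0.0112 -0.9991]] [ 36.4   3.7 -16.9   1.1 -67.3  48.6] F bar [-0.7149  0.1154  0.4823] 10.7167
1 226.6056445178619 [-0.005  0.055  0.536  0.028  0.473  0.193 -0.478  0.283] [-9.022  5.137  2.728  5.444 -3.322 -8.144  7.371 -3.665 -2.067 -6.88
 -1.042  7.847 -1.615  6.668 -0.363]
[ 0.159  0.557 -0.815] measured z [ 0.571  0.103 -0.815]
-1 0.535165272515049 [ 0.002  0.199  0.602 -0.001  0.462  0.378 -0.    -0.191] [ 0.191  0.034  0.055 -0.101  0.201  0.043  0.304 -0.11   0.26   0.019
  0.062 -0.06  -0.112 -0.449 -0.297]
[ 0.57   0.102 -0.815] measured z [ 0.571  0.103 -0.815]
```

```bash
cat > ik.py <<'E'
import kin; from kin import *
from b import M,B
S[0]=-1; P=fit().x
def full(q):
    p,_=fk(q,P); C=rot("z",q[0])@rot("y",q[1]-q[2])@rot("x",-q[3])@rot("y",-q[4])
    # columns: C x = tool z
    return p,C@rot("x",SG*q[5]+OF)@np.array([[0,0,1],[0,1,0],[-1,0,0]]).T.T@np.eye(3)
# calibrate SG,OF on known: q5=48.6 now and -117.7
K=[([36.4,3.7,-16.9,1.1,-67.3,48.6],M@np.array([[.9702,-.2386,.0418],[-.2389,-.9711,.0012],[.0403,-.0112,-.9991]])),
([36.2,4.1,-16.6,1.1,-67.4,-117.7],M@np.array([[-.9992,.0053,.0386],[.0053,1,.0003],[-.0386,.0005,-.9993]])),
([42.1,-15.1,-58.2,49.8,-23.7,-164.9],M@np.array([[-.8146,-.0063,.58],[-.0006,1,.0099],[-.58,.0077,-.8146]]))]
best=None
for SG in(1,-1):
    for OF in(0,90,180,270):
        e=sum(np.abs(full(q)[1]-r).sum() for q,r in K)
        if best is None or e<best[0]: best=(e,SG,OF)
_,SG,OF=best
LO=np.array([-176.03,-82.01,-58.28,-173.87,-174.79,-173.66]);HI=np.array([176.03,121.73,71.71,95.51,-.11,173.66])
def ik(p,Rt,q0):
    def f(q):
        a,b=full(q); return np.r_[(a-p)*1000,(R.from_matrix(b.T@Rt).as_rotvec())*300]
    r=least_squares(f,np.clip(q0,LO+.01,HI-.01),bounds=(LO,HI)); return r.x,np.abs(r.fun).max()
def tgt(xb,yb,z,th,flip=True,yaw=0):
    t=np.deg2rad(th); s=1 if flip else -1
    tz=np.array([np.sin(t),0,-np.cos(t)]); ty=np.array([0,-s,0.]); tx=np.cross(ty,tz)
    Q=rot("z",yaw)@np.c_[tx,ty,tz]
    return M@[xb,yb,z]+[*B,0],M@Q
if __name__=="__main__":
    np.set_printoptions(precision=1,suppress=True); print(best)
    for th in(30,35,40):
      for yaw in(0,10):
        q=np.array([36.,4,-17,1,-67,40])
        for xb,yb,z in((-.09,0,.2),(-.09,0,.13),(-.06,0.01,.11),(-.02,.01,.09),(.006,.01,.083),(.006,.05,.083)):
            q,e=ik(*tgt(xb,yb,z,th,yaw=yaw),q); print(th,yaw,(xb,yb,z),q,"err",e)
E
python3 ik.py
```

```text
(np.float64(0.014994865099843418), -1, 270)
30 0 (-0.09, 0, 0.2) [ 43.  -11.7 -58.3  39.7 -24.1  22.4] err 7.785050456823901
30 0 (-0.09, 0, 0.13) [ 39.   -4.3 -58.3  35.7 -17.1  28.2] err 32.01608576420937
30 0 (-0.06, 0.01, 0.11) [ 35.3   0.8 -58.3  44.3 -12.3  22.4] err 34.16017301085458
30 0 (-0.02, 0.01, 0.09) [ 26.7   6.1 -58.3  63.   -6.8  11.1] err 35.35886573800139
30 0 (0.006, 0.01, 0.083) [ 14.2   8.4 -58.3  95.5  -3.1 -10.2] err 32.47185936399901
30 0 (0.006, 0.05, 0.083) [ 19.8   9.  -57.9  95.5  -5.9 -15.3] err 29.969721597291368
30 10 (-0.09, 0, 0.2) [ 40.8 -12.5 -58.3  33.6 -19.2  38.9] err 0.9637549960772919
30 10 (-0.09, 0, 0.13) [ 37.1  -4.6 -58.3  26.4 -11.4  48.2] err 18.531958638190197
30 10 (-0.06, 0.01, 0.11) [ 33.9   0.6 -58.3  33.3  -6.   43.8] err 20.652539158041645
30 10 (-0.02, 0.01, 0.09) [ 30.4   6.5 -55.6  34.   -2.   46. ] err 20.804363857160077
30 10 (0.006, 0.01, 0.083) [ 30.9   9.9 -51.   24.7  -2.4  55. ] err 22.563412518714518
30 10 (0.006, 0.05, 0.083) [ 32.2   9.6 -53.5  41.8  -2.8  36.7] err 27.82741958208748
35 0 (-0.09, 0, 0.2) [ 41.8 -12.5 
[... 1307 characters left out ...]
47257449503
40 0 (0.006, 0.01, 0.083) [ 16.4   6.7 -58.3  95.5  -6.  -12.4] err 72.68542888973285
40 0 (0.006, 0.05, 0.083) [ 23.1   7.3 -58.3  95.5 -10.5 -18.7] err 67.76859384309256
40 10 (-0.09, 0, 0.2) [ 36.7 -14.  -58.3  27.2 -12.2  49.2] err 26.554633798632697
40 10 (-0.09, 0, 0.13) [ 26.4  -1.7 -45.6 -48.5  -0.9 133.2] err 30.371111222731063
40 10 (-0.06, 0.01, 0.11) [ 25.    3.3 -41.4 -56.6  -0.1 142.4] err 26.436930208130466
40 10 (-0.02, 0.01, 0.09) [ 24.1   8.4 -37.5 -56.5  -0.1 142.8] err 20.453479584506283
40 10 (0.006, 0.01, 0.083) [ 24.2  11.1 -35.3 -53.8  -0.1 140. ] err 18.557664966875116
40 10 (0.006, 0.05, 0.083) [ 22.   11.7 -32.6 -75.1  -0.1 163. ] err 29.594049624982357
```

```bash
cat > ms.py <<'E'
from ik import *
np.set_printoptions(precision=1,suppress=True)
rng=np.random.default_rng(0)
for th in(30,35,40,45):
  for yaw in(0,):
   for pt in((-.09,0.01,.13),(.006,.01,.083),(.006,.055,.083)):
    sols=[]
    for k in range(60):
        q0=LO+(HI-LO)*rng.random(6); q0[1]=rng.uniform(-40,60);q0[0]=rng.uniform(-60,80)
        q,e=ik(*tgt(*pt,th,yaw=yaw),q0)
        if e<.5 and not any(np.abs(q-s).max()<3 for s in sols): sols.append(q); print(th,yaw,pt,q)
E
python3 ms.py
cat > ms.py <<'E'
from ik import *
np.set_printoptions(precision=1,suppress=True)
rng=np.random.default_rng(0)
def ikz(p,tz,q0):
    def f(q):
        a,b=fk(np.r_[q,0],P); return np.r_[(a-p)*1000,(b-tz)*300]
    r=least_squares(f,np.clip(q0,LO[:5]+.01,HI[:5]-.01),bounds=(LO[:5],HI[:5])); return r.x,np.abs(r.fun).max()
for th in(25,30,35,40,45):
  for al in(-30,-20,-15,-10,-5,0,10,25):
   for pt in((.006,.02,.083),):
    best=(99,None)
    for k in range(14):
        q0=np.array([rng.uniform(-20,50),rng.uniform(-20,30),rng.uniform(-58,-10),rng.choice([-170,-150,-100,-60,-20,20,60]),-rng.uniform(2,60)])
        t=tgt(*pt,th,yaw=al); q,e=ikz(t[0],t[1][:,2],q0)
        if e<best[0]: best=(e,q)
    print(th,al,pt,round(best[0],2),best[1])
E
python3 ms.py
```

```text
25 -30 (0.006, 0.02, 0.083) 0.0 [ 33.1  12.4 -55.7  72.6 -21. ]
25 -20 (0.006, 0.02, 0.083) 0.04 [ 23.   10.9 -58.3  91.3 -13.6]
25 -15 (0.006, 0.02, 0.083) 2.61 [ 19.7  10.5 -58.3  95.5 -10.6]
25 -10 (0.006, 0.02, 0.083) 5.83 [ 18.2  10.  -58.3  95.5  -8. ]
25 -5 (0.006, 0.02, 0.083) 8.37 [ 16.5   9.7 -58.2  95.5  -5.4]
25 0 (0.006, 0.02, 0.083) 10.21 [ 14.7   9.5 -58.1  95.5  -2.6]
25 10 (0.006, 0.02, 0.083) 10.27 [ 27.2   9.8 -55.6  53.4  -2.7]
25 25 (0.006, 0.02, 0.083) 0.0 [ 33.3  11.3 -39.7  -1.6 -14. ]
30 -30 (0.006, 0.02, 0.083) 3.16 [ 28.1  12.4 -58.3  91.7 -22.1]
30 -20 (0.006, 0.02, 0.083) 12.71 [ 23.6  11.  -58.3  95.5 -16.7]
30 -15 (0.006, 0.02, 0.083) 14.97 [  -4.    11.4  -45.5 -173.9   -0.1]
30 -10 (0.006, 0.02, 0.083) 14.35 [  -3.6   11.5  -45.3 -173.9   -0.1]
30 -5 (0.006, 0.02, 0.083) 20.25 [  -3.2   11.6  -45.2 -173.9   -0.1]
30 0 (0.006, 0.02, 0.083) 27.13 [ 15.6   8.5 -58.2  95.5  -3.8]
30 10 (0.006, 0.02, 0.083) 24.28 [ 31.5   9.8 -51.4  27.7  -2.5]
30 25 (0.006, 0.02, 0.083) 0.0 [ 33.2  10.7 -42.6  -4.4  -6.7]
35 -30 (0.006, 0.02, 0.083) 11.98 [ 29.3  13.5 -58
[... 877 characters left out ...]
0.2   11.4  -38.7 -137.1   -4.4]
40 10 (0.006, 0.02, 0.083) 22.29 [ 24.1  11.2 -34.7 -57.6  -0.1]
40 25 (0.006, 0.02, 0.083) 0.0 [ 23.5  10.5 -33.2 -45.3  -9.7]
45 -30 (0.006, 0.02, 0.083) 28.04 [ 35.8  16.4 -58.3  95.5 -37.1]
45 -20 (0.006, 0.02, 0.083) 28.16 [  -6.3   12.1  -54.3 -173.9  -20.8]
45 -15 (0.006, 0.02, 0.083) 12.21 [  -5.8   12.6  -54.6 -173.9  -22. ]
45 -10 (0.006, 0.02, 0.083) 0.0 [  -6.    12.6  -53.1 -169.6  -20.9]
45 -5 (0.006, 0.02, 0.083) 0.0 [  -4.4   11.1  -43.  -145.   -10.7]
45 0 (0.006, 0.02, 0.083) 4.49 [   4.2   10.5  -35.1 -118.4   -3.4]
45 10 (0.006, 0.02, 0.083) 5.79 [ 19.8  10.4 -33.  -73.8  -0.1]
45 25 (0.006, 0.02, 0.083) 0.0 [ 11.5  11.2 -29.9 -69.  -17. ]
```

```bash
cat > cl.py <<'E'
from ms import ikz
from ik import *
np.set_printoptions(precision=1,suppress=True)
def grid(lo,hi,n): 
    g=[np.linspace(a,b,k) for a,b,k in zip(lo,hi,n)]; return np.stack(np.meshgrid(*g),-1).reshape(-1,3)
BODY=np.vstack([grid((-.039,-.0965,-.2),(.039,.0965,-.066),(9,21,14)),grid((-.06,-.06,-.4),(.06,.06,-.2),(5,5,9))])
FING=grid((-.0095,-.021,-.066),(.0095,.021,0),(7,9,25))
def dist(p,lo,hi): return np.linalg.norm(np.maximum(0,np.maximum(lo-p,p-hi)),axis=1).min()*1000
OBS={"bar":((-.035,-.21,.234),(.01,.21,.256)),"rsw":((.0,.022,0),(.06,.078,.07)),"wsw":((0,-.078,0),(.06,-.022,.07)),"wand":((.0,-.053,.05),(.014,-.047,.113)),"brass":((-.14,-.04,0),(-.08,.05,.038))}
def Q(th,al,roll):
    t=tgt(0,0,0,th,yaw=al)[1]; return M.T@t@rot("z",roll)
if __name__=="__main__":
  for th in(28,32,36):
   for al in(20,25,30,35):
    for roll in(0,15,25):
     out=[]
     for yb in(.0,.05):
      p=np.array([.006,yb,.083]); r=Q(th,al,roll)
      d={k:round(dist((r@BODY.T).T+p,np.array(v[0]),np.array(v[1]))) for k,v in OBS.items()}
      f={k:round(dist((r@FING.T).T+p,np.array(v[0]),np.array(v[1]))) for k,v in OBS.items()}
      out.append((list(d.values()),list(f.values())))
     q=np.array([33,10.7,-42,-4,-7.]); js=[]
     for yb in(0,.025,.05):
      t=tgt(.006,yb,.083,th,yaw=al); q,e=ikz(t[0],t[1][:,2],q); js.append((q[2:],round(e,1)))
     print(th,al,roll,out, js if roll==0 else "")
E
python3 cl.py | grep -v "^.. -\?[0-9]* (0.006"
```

```text
28 20 0 [([0, 79, 63, 29, 85], [88, 13, 9, 21, 82]), ([0, 70, 58, 21, 86], [88, 9, 50, 69, 83])] [(array([-49.9,  17.5,  -1.9]), np.float64(1.4)), (array([-50.1,  19.8,  -2.1]), np.float64(5.1)), (array([-50.2,  22.7,  -2.4]), np.float64(9.0))]
28 20 15 [([0, 78, 62, 29, 86], [86, 12, 6, 21, 87]), ([0, 70, 59, 21, 82], [86, 6, 51, 70, 87])] 
28 20 25 [([0, 78, 62, 29, 81], [85, 13, 6, 20, 85]), ([0, 70, 59, 20, 71], [85, 6, 52, 69, 85])] 
28 25 0 [([0, 79, 59, 27, 85], [88, 13, 9, 19, 80]), ([0, 69, 54, 17, 86], [88, 9, 50, 67, 82])] [(array([-38.9,  -8.8, -12.3]), np.float64(0.0)), (array([-42.5,  -0.8,  -8.6]), np.float64(0.0)), (array([-49.4,  17.5,  -2. ]), np.float64(0.7))]
28 25 15 [([0, 79, 59, 27, 87], [86, 13, 6, 20, 85]), ([0, 70, 54, 17, 86], [86, 6, 51, 68, 87])] 
28 25 25 [([0, 79, 60, 27, 83], [85, 14, 5, 19, 87]), ([0, 69, 55, 17, 74], [85, 5, 52, 68, 87])] 
28 30 0 [([0, 80, 57, 25, 85], [88, 14, 9, 17, 79]), ([0, 69, 53, 13, 86], [88, 9, 50, 65, 81])] [(array([-33.7, -18.6, -18.2]), np.float64(0.0)), (array([-35.6, -14.7, -15.7]), np.float64(0.0)), (array([-37.9,  -9
[... 3511 characters left out ...]
.float64(0.0)), (array([-34.6, -31.8, -10.4]), np.float64(0.0))]
36 30 15 [([0, 80, 51, 24, 78], [89, 14, 4, 17, 84]), ([0, 65, 41, 10, 78], [89, 4, 49, 64, 85])] 
36 30 25 [([6, 80, 51, 23, 74], [87, 14, 3, 16, 87]), ([6, 65, 43, 9, 66], [87, 3, 50, 63, 87])] 
36 35 0 [([0, 81, 48, 21, 75], [92, 15, 7, 14, 78]), ([0, 64, 43, 6, 75], [92, 7, 49, 59, 79])] [(array([-27.7, -43.7, -23.5]), np.float64(0.0)), (array([-28.8, -42.1, -20.8]), np.float64(0.0)), (array([-30. , -39.8, -17.9]), np.float64(0.0))]
36 35 15 [([0, 81, 47, 21, 80], [89, 15, 4, 15, 82]), ([0, 64, 35, 5, 80], [89, 4, 48, 61, 84])] 
36 35 25 [([0, 81, 47, 21, 77], [87, 15, 3, 14, 86]), ([0, 64, 37, 5, 71], [87, 3, 49, 61, 87])]
```

```bash
sed -i 's/^for th in(25/if __name__=="__main__":\n for th in(25/' ms.py; cat > cl2.py <<'E'
from cl import *
ang=np.linspace(0,2*np.pi,24,endpoint=False)
BODY=np.vstack([grid((-.039,-.0965,-.125),(.039,.0965,-.066),(9,21,7)),grid((-.045,-.045,-.2),(.045,.045,-.125),(7,7,7)),np.array([[.058*np.cos(a),.058*np.sin(a),z] for a in ang for z in np.linspace(-.44,-.2,17)])])
if __name__=="__main__":
  res=[]
  for th in(30,34,38,42,46,50):
   for al in(-10,-5,0,5,10,15,20,25,30,35):
     ok=True; js=[]
     q=None
     for yb in(0,.025,.05):
      t=tgt(-.002,yb,.083,th,yaw=al); c=[]
      for q0 in ([q] if q is not None else [[33,10.7,-42,-4,-7.],[11,11,-30,-69,-17],[-5,11,-45,-150,-12],[15,11,-35,-100,-8]]):
        c.append(ikz(t[0],t[1][:,2],np.array(q0)))
      q,e=min(c,key=lambda s:s[1]); js.append(q); ok&=e<.3
     if not ok: continue
     for roll in(-20,-10,0,10,20,30):
      r=Q(th,al,roll); bc=[];wc=[]
      for yb in(0,.05):
       p=np.array([-.002,yb,.083]); b=(r@BODY.T).T+p
       bc.append(dist(b,*map(np.array,OBS["bar"]))); wc.append(min(dist(b,*map(np.array,OBS[k])) for k in("wand","rsw","wsw","brass")))
      res.append((min(bc),th,al,roll,min(wc),js[0],js[-1]))
  for s in sorted(res,key=lambda s:-s[0])[:25]: print(*s)
E
python3 cl2.py
```

```text
49.53217436559476 50 0 0 48.48337206321319 [ -10.2   12.   -44.7 -134.7  -20.9] [  -7.    13.8  -50.8 -151.2  -26.3]
47.317765137877295 50 15 10 28.204530372634235 [ -1.7  11.2 -34.2 -96.7 -19.7] [   2.6   11.2  -35.3 -104.7  -16.9]
46.77934756609724 50 5 0 41.701208702816764 [  -5.9   11.1  -39.1 -118.1  -17.3] [  -4.9   12.3  -43.9 -134.4  -20.5]
46.779347566097236 50 -5 0 51.4595100451719 [ -12.2   13.5  -51.5 -151.3  -26.7] [  -5.5   15.1  -56.6 -166.   -32.1]
46.297407792623616 50 10 10 34.57136033694906 [  -2.7   10.9  -36.  -105.4  -17.2] [  -0.5   11.4  -38.3 -117.5  -16.9]
44.1350852971517 50 5 10 41.49772933552113 [  -5.9   11.1  -39.1 -118.1  -17.3] [  -4.9   12.3  -43.9 -134.4  -20.5]
44.13508529715168 50 -5 -10 50.8192360765048 [ -12.2   13.5  -51.5 -151.3  -26.7] [  -5.5   15.1  -56.6 -166.   -32.1]
43.97717617308606 50 10 0 35.05327910518788 [  -2.7   10.9  -36.  -105.4  -17.2] [  -0.5   11.4  -38.3 -117.5  -16.9]
43.3842376503044 50 20 10 21.21016248297109 [ -2.   11.9 -32.8 -90.6 -23.4] [  3.5  11.6 -33.6 -96.2 -19.5]
41.1821361168355 50 25 20 15.069634028798497 [ -2
[... 1067 characters left out ...]
.6 -96.2 -19.5]
35.66521720740282 46 -5 -10 49.63560776041495 [  -5.9   10.3  -42.4 -138.1  -10.9] [  -4.3   12.3  -51.8 -162.5  -20.6]
34.37349079441027 50 5 -10 41.83967767363996 [  -5.9   11.1  -39.1 -118.1  -17.3] [  -4.9   12.3  -43.9 -134.4  -20.5]
34.37349079441026 50 -5 10 45.16548409613685 [ -12.2   13.5  -51.5 -151.3  -26.7] [  -5.5   15.1  -56.6 -166.   -32.1]
33.83964461016766 50 35 20 4.476814460554148 [ -4.7  15.3 -27.9 -77.9 -36.2] [  1.3  14.4 -29.1 -81.3 -31.8]
33.71791395015757 46 20 10 21.572643264706908 [  8.8  10.2 -31.5 -74.3 -15.1] [ 18.3   9.9 -32.2 -72.8  -8.2]
33.3721958075597 50 30 10 9.744869447362058 [ -3.8  14.  -29.7 -81.6 -31.9] [  2.3  13.2 -30.7 -85.4 -27.5]
```

```bash
cat > path.py <<'E'
from cl2 import *
def tg(p,th,al,roll): 
    r=Q(th,al,roll); return M@np.array(p)+[*B,0],M@r
def run(wps,q,n=12,v=True):
    prev=None;res=[]
    for k,w in enumerate(wps):
        a=np.array(w,float)
        if prev is None: seq=[a]
        else: seq=[prev+(a-prev)*i/n for i in range(1,n+1)]
        for s in seq:
            t=tg(s[:3],*s[3:]); q2,e=ik(*t,q); dj=np.abs(q2-q).max() if prev is not None else 0
            b=(M.T@t[1]@BODY.T).T+s[:3]; f=(M.T@t[1]@FING.T).T+s[:3]
            c=min(dist(b,*map(np.array,v)) for v in OBS.values()); cf=min(dist(f,*map(np.array,v)) for v in OBS.values())
            q=q2; res.append((s,q,e,dj,c,cf))
        if v:
            last=res[-len(seq):]; print(k,w,"q",q,"maxerr",round(max(x[2] for x in last),1),"maxdj",round(max(x[3] for x in last),1),"body",round(min(x[4] for x in last)),"fing",round(min(x[5] for x in last)))
        prev=a
    return res
if __name__=="__main__":
    np.set_printoptions(precision=1,suppress=True)
    q=np.array([36.4,3.7,-16.9,1.1,-67.3,48.6])
    for al0 in(40,60,80):
     for flip in(0,180):
      q0=q.copy(); 
      if flip: q0[5]-=160
      for P0 in([-.09,0,.2],[-.06,0.,.16]):
       print(al0,flip)
       run([[*P0,0,al0,10+flip],[*P0,30,al0,10+flip],[*P0,50,al0,10+flip],[*P0,50,17,10+flip],[-.06,0,.13,50,17,10+flip],[-.002,0,.083,50,17,10+flip],[-.002,.05,.083,50,17,10+flip]],q0)
E
python3 path.py
```

```text
40 0
0 [-0.09, 0, 0.2, 0, 40, 10] q [ 36.2   5.  -23.3   0.  -61.6  93. ] maxerr 0.0 maxdj 0 body 10 fing 36
1 [-0.09, 0, 0.2, 30, 40, 10] q [ 25.8  -6.5 -33.8 -19.5 -36.4 116.4] maxerr 0.0 maxdj 4.0 body 9 fing 37
2 [-0.09, 0, 0.2, 50, 40, 10] q [ -0.6  -4.  -30.9 -59.1 -43.  168. ] maxerr 0.0 maxdj 4.9 body 11 fing 47
3 [-0.09, 0, 0.2, 50, 17, 10] q [ 23.3 -11.6 -44.  -48.   -7.3 129.4] maxerr 18.9 maxdj 18.8 body 21 fing 48
4 [-0.06, 0, 0.13, 50, 17, 10] q [ 25.4  -1.7 -42.4 -55.2  -0.1 135.7] maxerr 16.8 maxdj 3.2 body 46 fing 55
5 [-0.002, 0, 0.083, 50, 17, 10] q [  6.9   9.5 -32.1 -81.  -14.3 173.7] maxerr 11.9 maxdj 34.0 body 36 fing 6
6 [-0.002, 0.05, 0.083, 50, 17, 10] q [ 13.3   9.5 -32.4 -85.2  -9.6 173.7] maxerr 11.7 maxdj 0.5 body 25 fing 5
40 0
0 [-0.06, 0.0, 0.16, 0, 40, 10] q [ 34.6  10.  -23.1   0.  -56.9  94.6] maxerr 0.0 maxdj 0 body 0 fing 10
1 [-0.06, 0.0, 0.16, 30, 40, 10] q [ 23.6  -0.  -32.4 -23.8 -32.4 123. ] maxerr 0.0 maxdj 4.8 body 0 fing 12
2 [-0.06, 0.0, 0.16, 50, 40, 10] q [ -0.9   2.5 -29.6 -62.9 -40.6 173.7] maxerr 4.6 maxdj 4.9 body 0 fing 37
3 [-0.0
[... 7477 characters left out ...]
axerr 0.0 maxdj 0 body 0 fing 8
1 [-0.06, 0.0, 0.16, 30, 80, 190] q [ 10.5  11.8 -14.5 -33.8 -61.9  -5.5] maxerr 0.0 maxdj 3.5 body 0 fing 8
2 [-0.06, 0.0, 0.16, 50, 80, 190] q [ -5.6  19.4 -10.7 -52.4 -74.5  16.5] maxerr 0.0 maxdj 2.1 body 0 fing 17
3 [-0.06, 0.0, 0.16, 50, 17, 190] q [ 24.7  -4.6 -42.3 -52.1  -2.4 -46.9] maxerr 4.5 maxdj 17.9 body 0 fing 31
4 [-0.06, 0, 0.13, 50, 17, 190] q [ 25.4  -1.7 -42.4 -55.2  -0.1 -44.3] maxerr 3.8 maxdj 2.7 body 35 fing 61
5 [-0.002, 0, 0.083, 50, 17, 190] q [ -1.8  11.5 -33.6 -94.1 -21.1  13.2] maxerr 4.8 maxdj 34.0 body 36 fing 6
6 [-0.002, 0.05, 0.083, 50, 17, 190] q [   3.2   11.3  -34.5 -100.9  -17.8   16.7] maxerr 0.0 maxdj 0.7 body 25 fing 5
```

```bash
cat > se.py <<'E'
from path import *
res=[]
q0=np.array([36.4,3.7,-16.9,1.1,-67.3,-100])
for th in(36,40,44,48):
 for al in(22,26,30,34):
  for roll in(0,10,20,30):
   w=[[-.09,0,.2,0,al,roll+180],[-.09,0,.2,th,al,roll+180],[-.06,0,.14,th,al,roll+180],[0,0.005,.086,th,al,roll+180],[0,.05,.086,th,al,roll+180]]
   try: r=run(w,q0,n=6,v=False)
   except Exception as e: continue
   e=max(x[2] for x in r); 
   if e<1: res.append((min(x[4] for x in r[7:]),th,al,roll,round(max(x[3] for x in r),1),min(x[5] for x in r[7:]),min(x[4] for x in r[:7]),r[6][1],r[-1][1]))
for s in sorted(res,key=lambda s:-s[0])[:10]: print(*s)
E
python3 se.py
```

```text
16.055878996478736 40 26 20 12.1 6.841591817215986 11.727567205860366 [  36.8  -13.8  -56.4    8.1   -7.5 -119.2] [ 30.4   9.8 -36.4 -38.3  -5.  -68.1]
11.837759386720117 44 30 10 22.4 6.967853622475969 10.000000000000009 [ 25.7 -11.4 -41.8 -30.  -18.8 -61.5] [ 15.6  10.8 -29.7 -64.4 -17.9 -19.3]
11.826615001709358 44 30 20 22.4 5.132930609600217 10.000000000000009 [ 25.7 -11.4 -41.8 -30.  -18.8 -71.5] [ 15.6  10.8 -29.7 -64.4 -17.9 -29.3]
10.823566391446185 44 30 30 22.4 5.473935016407017 18.867962264113185 [ 25.7 -11.4 -41.8 -30.  -18.8 -81.5] [ 15.6  10.8 -29.7 -64.4 -17.9 -39.3]
10.763785700155294 40 30 20 10.9 6.151798600138205 10.000000000000009 [ 30.8 -11.8 -44.5 -17.3 -18.4 -87.1] [ 24.1  10.2 -31.9 -47.7 -13.1 -51.4]
10.364905438024321 48 30 30 37.2 4.478322801832768 18.867962264113185 [ 16.1 -10.2 -37.8 -46.6 -23.7 -59.9] [  6.9  12.  -29.8 -78.6 -23.9 -19.5]
10.357841152838686 48 30 10 37.2 6.33741889703815 10.000000000000009 [ 16.1 -10.2 -37.8 -46.6 -23.7 -39.9] [  6.9  12.  -29.8 -78.6 -23.9   0.5]
10.307642729546867 40 26 10 12.1 7.666559133820927 10.000000000000009 [  36.8  -13.8  -56.4    8.1   -7.5 -109.2] [ 30.4   9.8 -36.4 -38.3  -5.  -58.1]
10.16261504217323 48 30 20 37.2 4.173961299130812 10.000000000000009 [ 16.1 -10.2 -37.8 -46.6 -23.7 -49.9] [  6.9  12.  -29.8 -78.6 -23.9  -9.5]
9.534423059929491 40 30 30 10.9 6.507999041178072 18.867962264113185 [ 30.8 -11.8 -44.5 -17.3 -18.4 -97.1] [ 24.1  10.2 -31.9 -47.7 -13.1 -61.4]
```

```bash
cat > bd.py <<'E'
from cl2 import *
for th,al,roll in((44,30,10),(44,30,20),(44,26,20),(40,26,20)):
 r=Q(th,al,roll)
 for p in((-.06,0.01,.14),(-.03,.01,.11),(0,.01,.086),(-.003,.01,.088),(-.003,.045,.088)):
  b=(r@BODY.T).T+np.array(p); f=(r@FING.T).T+np.array(p)
  sel=f[(np.abs(f[:,0])<.006)&(f[:,2]>.085)&(f[:,2]<.103)]
  print(th,al,roll,p,{k:(round(dist(b,*map(np.array,v))),round(dist(f,*map(np.array,v)))) for k,v in OBS.items()}, "finger max y near roller",(sel[:,1].max()-p[1])*1000 if len(sel) else None)
E
python3 bd.py
```

```text
44 30 10 (-0.06, 0.01, 0.14) {'bar': (21, 66), 'rsw': (157, 91), 'wsw': (123, 85), 'wand': (100, 68), 'brass': (119, 95)} finger max y near roller None
44 30 10 (-0.03, 0.01, 0.11) {'bar': (20, 75), 'rsw': (117, 51), 'wsw': (82, 44), 'wand': (60, 42), 'brass': (90, 77)} finger max y near roller None
44 30 10 (0, 0.01, 0.086) {'bar': (15, 92), 'rsw': (82, 16), 'wsw': (47, 13), 'wand': (25, 28), 'brass': (70, 78)} finger max y near roller 21.158124392047075
44 30 10 (-0.003, 0.01, 0.088) {'bar': (16, 90), 'rsw': (85, 19), 'wsw': (50, 14), 'wand': (28, 29), 'brass': (71, 77)} finger max y near roller 21.158124392047075
44 30 10 (-0.003, 0.045, 0.088) {'bar': (16, 90), 'rsw': (73, 9), 'wsw': (43, 46), 'wand': (16, 61), 'brass': (71, 78)} finger max y near roller 21.158124392047075
44 30 20 (-0.06, 0.01, 0.14) {'bar': (36, 69), 'rsw': (157, 91), 'wsw': (123, 86), 'wand': (100, 67), 'brass': (114, 93)} finger max y near roller None
44 30 20 (-0.03, 0.01, 0.11) {'bar': (29, 73), 'rsw': (117, 51), 'wsw': (82, 44), 'wand': (60, 41), 'brass': (85, 78)} finger max y near roller None
44 30 20 (0
[... 1348 characters left out ...]
and': (104, 67), 'brass': (119, 93)} finger max y near roller None
40 26 20 (-0.03, 0.01, 0.11) {'bar': (26, 70), 'rsw': (117, 51), 'wsw': (89, 46), 'wand': (63, 41), 'brass': (90, 77)} finger max y near roller None
40 26 20 (0, 0.01, 0.086) {'bar': (16, 87), 'rsw': (82, 16), 'wsw': (53, 14), 'wand': (28, 28), 'brass': (69, 83)} finger max y near roller 20.22579980277174
40 26 20 (-0.003, 0.01, 0.088) {'bar': (17, 85), 'rsw': (85, 19), 'wsw': (57, 16), 'wand': (31, 30), 'brass': (70, 82)} finger max y near roller 20.22579980277174
40 26 20 (-0.003, 0.045, 0.088) {'bar': (17, 85), 'rsw': (75, 10), 'wsw': (52, 48), 'wand': (21, 63), 'brass': (64, 82)} finger max y near roller 20.22579980277174
```

```bash
cat > go.py <<'E'
import sys
from b import *
def rot(ax,d): return R.from_euler(ax,d,degrees=True).as_matrix()
def Qm(th,al,roll):
    t=np.deg2rad(th); tz=np.array([np.sin(t),0,-np.cos(t)]); ty=np.array([0,-1,0.]); 
    return rot("z",al)@np.c_[np.cross(ty,tz),ty,tz]@rot("z",roll)
x,y,z,th,al,roll=map(float,sys.argv[1:])
np.set_printoptions(precision=2,suppress=True)
o,p,r=st(); q=Qm(th,al,roll); d=np.array([x,y,z])/1000-p
print("at(bar mm)",p*1000,"q",o["joint_pos"],"F(bar)",M.T@o["force"],"t",o["clock"])
print("rotvec tool deg",np.rad2deg(R.from_matrix(r.T@q).as_rotvec()),"shift tool cm (current frame)",r.T@d*100,"(target frame)",q.T@d*100)
E
python3 go.py -90 0 200 0 30 200
```

```text
at(bar mm) [-62.65   7.61 262.44] q [ 36.35   3.67 -16.85   1.12 -67.32  48.62] F(bar) [-0.71  0.12  0.48] t 10.7167
rotvec tool deg [ -3.33   0.21 156.15] shift tool cm (current frame) [-2.72  1.46  6.12] (target frame) [ 2.83 -0.27  6.24]
```

Call:
{"method": "step_arm", "body": {"plan": "0 0 0 0 -0.15 0 7.1; 0 0 0 0 -0.15 0 7.1; 0 0 0 0 -0.15 0 7.1; 0 0 0 0 -0.15 0 7.1; 0 0 0 0 -0.15 0 7.1; 0 0 0 0 -0.15 0 7.1; 0 0 0 0 -0.15 0 7.1; 0 0 0 0 -0.15 0 7.1; 0 0 0 0 -0.15 0 7.1; 0 0 0 0 -0.15 0 7.1; 0 0 0 0 -0.15 0 7.1; 0 0 0 0 -0.15 0 7.1"}}

```text
clock: 11.72
tool_pos: [0.5109, 0.1295, 0.2624]
orientation: [-178.9, -0.6, -90.6]
force: [0.5, -0.2, -0.3]
opening: 0.0006
```

Call:
{"method": "step_arm", "body": {"plan": "0 0 0 0 -0.15 0 7.1; 0 0 0 0 -0.15 0 7.1; 0 0 0 0 -0.15 0 7.1; 0 0 0 0 -0.15 0 7.1; 0 0 0 0 -0.15 0 7.1; 0 0 0 0 -0.15 0 7.1; 0 0 0 0 -0.15 0 7.1; 0 0 0 0 -0.15 0 7.1; 0 0 0 0 -0.15 0 7.1; 0 0 0 0 -0.15 0 7.1; 0 0 0 0 0 0 0; 0 0 0 0 0 0 0"}}

```text
clock: 12.72
tool_pos: [0.511, 0.1295, 0.2624]
orientation: [179.8, 0.0, -161.0]
force: [0.8, 0.4, -0.1]
opening: 0.0004
```

```bash
python3 go.py -90 0 200 0 30 200
```

```text
at(bar mm) [-62.59   7.61 262.4 ] q [  35.44    5.25  -14.54   -0.16  -70.16 -106.39] F(bar) [ 0.85  0.24 -0.14] t 12.7167
rotvec tool deg [ 0.16  0.01 -0.2 ] shift tool cm (current frame) [ 2.83 -0.3   6.24] (target frame) [ 2.83 -0.27  6.24]
```

Call:
{"method": "step_arm", "body": {"plan": "0 0.95 -0.1 2.1 0 0 0; 0 0.95 -0.1 2.1 0 0 0; 0 0.95 -0.1 2.1 0 0 0; 0 0 0 0 0 0 0; 0 0 0 0 -1.88 -5.17 0; 0 0 0 0 -1.88 -5.17 0; 0 0 0 0 -1.88 -5.17 0; 0 0 0 0 -1.88 -5.17 0; 0 0 0 0 0 0 0"}}

```text
clock: 13.47
tool_pos: [0.483, 0.1164, 0.1996]
orientation: [171.8, 20.9, -162.7]
force: [-1.6, -0.6, -1.3]
opening: 0.0004
```

```bash
python3 go.py -90 0 200 44 30 200
```

```text
at(bar mm) [-92.36  -0.86 199.57] q [  34.86   -6.97  -37.96   -2.8   -36.78 -104.1 ] F(bar) [-1.71 -0.38 -1.28] t 13.4667
rotvec tool deg [ -7.45 -20.35  -0.36] shift tool cm (current frame) [-0.24  0.04  0.05] (target frame) [-0.21  0.03  0.14]
```

Call:
{"method": "step_arm", "body": {"plan": "0 0 0 0 -1.5 -4.1 0; 0 0 0 0 -1.5 -4.1 0; 0 0 0 0 -1.5 -4.1 0; 0 0 0 0 -1.5 -4.1 0; 0 0 0 0 -1.5 -4.1 0; 0 0 0 0 0 0 0; 0 0 0 0 0 0 0"}}

```text
clock: 14.05
tool_pos: [0.4859, 0.1165, 0.2001]
orientation: [162.4, 39.1, -167.6]
force: [0.5, -0.7, 0.1]
opening: 0.0005
```

```bash
python3 go.py -60 10 140 44 30 200;python3 go.py -3 10 88 44 30 200|tail -1; python3 - <<'E'
from h import *
from plant import snapshot
a=snapshot("side");b=snapshot("top")
cv2.imwrite("pics/side3.png",a);cv2.imwrite("pics/top3.png",b)
E
```

```text
at(bar mm) [-89.47  -1.25 200.11] q [ 28.35 -11.69 -43.21 -23.74 -18.13 -79.73] F(bar) [ 0.41 -0.77  0.1 ] t 14.05
rotvec tool deg [-0.67 -1.57 -0.49] shift tool cm (current frame) [ 1.46 -1.07  6.54] (target frame) [ 1.65 -1.13  6.49]
rotvec tool deg [-0.67 -1.57 -0.49] shift tool cm (current frame) [ 0.32 -3.68 13.72] (target frame) [ 0.73 -3.83 13.66]
```

View pics/side3.png

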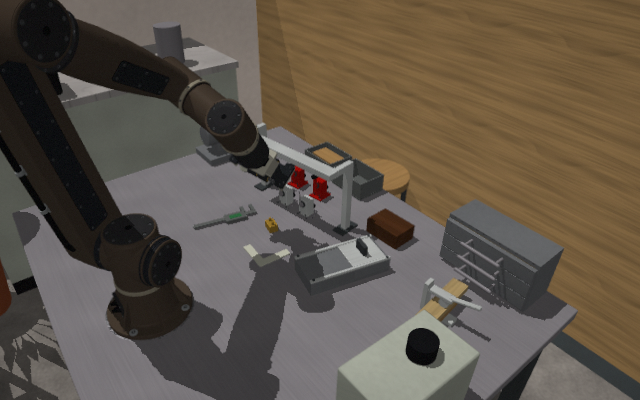

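View pics/top3.png

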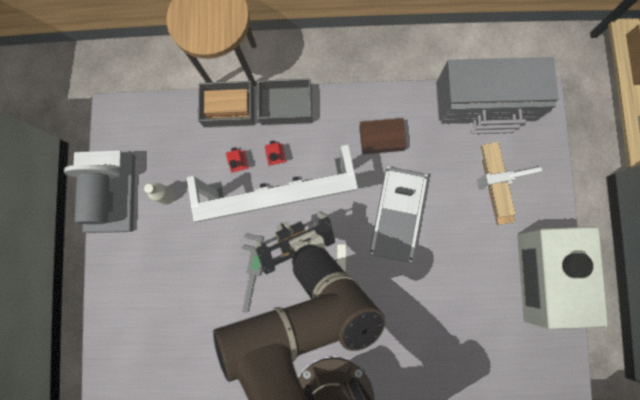

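Call:
{"method": "step_arm", "body": {"plan": "0 0 0 0 -0.67 -1.57 -0.49; 0 0.41 -0.28 1.62 0 0 0; 0 0.41 -0.28 1.62 0 0 0; 0 0.41 -0.28 1.62 0 0 0; 0 0.41 -0.28 1.62 0 0 0; 0 0 0 0 0 0 0; 0 0 0 0 0 0 0"}}

```text
clock: 14.73
tool_pos: [0.5121, 0.132, 0.1375]
orientation: [161.7, 40.5, -167.6]
force: [-0.1, 0.3, 0.5]
opening: 0.0003
```

```bash
python3 go.py -3 8 90 44 30 200; python3 - <<'E'
from h import *
from plant import snapshot
a=snapshot("side")
cv2.imwrite("pics/s4.png",cv2.resize(a[130:230,235:365],None,fx=6,fy=6,interpolation=2))
E
```

```text
at(bar mm) [-61.14   9.93 137.49] q [ 16.72  -0.42 -35.89 -50.71 -20.11 -44.48] F(bar) [-0.07  0.35  0.49] t 14.7333
rotvec tool deg [ 0.01 -0.25 -0.05] shift tool cm (current frame) [-1.32 -2.8   6.84] (target frame) [-1.29 -2.8   6.85]
```

View pics/s4.png

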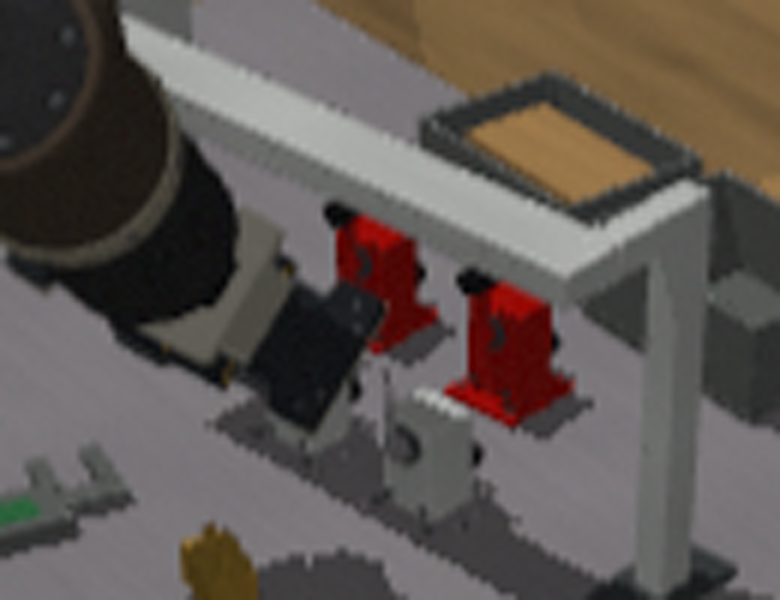

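Call:
{"method": "step_arm", "body": {"plan": "0 -0.26 -0.56 1.37 0 0 0; 0 -0.26 -0.56 1.37 0 0 0; 0 -0.26 -0.56 1.37 0 0 0; 0 0 0 0 0 0 0"}}

```text
clock: 15.12
tool_pos: [0.5473, 0.1372, 0.1096]
orientation: [161.7, 40.6, -167.6]
force: [0.5, -1.4, -0.6]
opening: 0.0001
```

Call:
{"method": "step_arm", "body": {"plan": "0 -0.26 -0.56 1.37 0 0 0; 0 -0.26 -0.56 1.37 0 0 0; 0 0 0 0 0 0 0; 0 0 0 0 0 0 0; 0 0 0 0 0 0 0"}}

```text
clock: 15.53
tool_pos: [0.5686, 0.1402, 0.0917]
orientation: [161.7, 40.7, -167.6]
force: [0.1, 0.0, 1.0]
opening: 0.0008
```

```bash
python3 go.py -3 18 89 44 30 200; python3 - <<'E'
from h import *
from plant import snapshot
a=snapshot("side"); b=snapshot("top")
i=cv2.resize(a[140:220,245:355],None,fx=7,fy=7,interpolation=2)
cv2.imwrite("pics/s5.png",i)
E
```

```text
at(bar mm) [-4.06  8.95 91.69] q [  9.48  10.27 -29.18 -63.36 -22.74 -26.17] F(bar) [0.13 0.   0.96] t 15.5333
rotvec tool deg [ 0.07 -0.07  0.03] shift tool cm (current frame) [0.06 0.76 0.57] (target frame) [0.06 0.76 0.57]
```

View pics/s5.png

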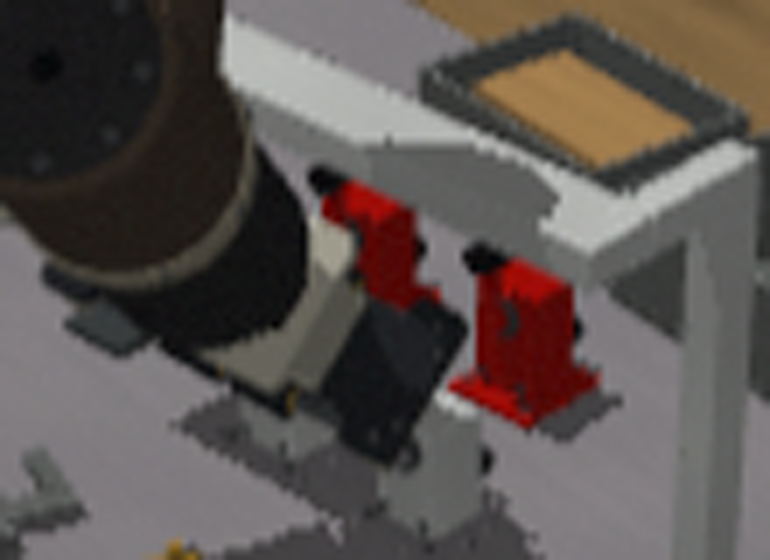

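```bash
python3 go.py 1 9 87.5 44 30 200|tail -1; python3 - <<'E'
from b import *
o,p,r=st(); print("1cm +y in tool:",r.T@[0,1,0])
E
```

```text
rotvec tool deg [ 0.07 -0.03  0.05] shift tool cm (current frame) [-0.09 -0.24  0.6 ] (target frame) [-0.09 -0.24  0.6 ]
1cm +y in tool: [-0.0427404   0.93632622  0.3485204 ]
```

Call:
{"method": "step_arm", "body": {"plan": "0 -0.05 -0.12 0.3 0 0 0; 0 -0.05 -0.12 0.3 0 0 0; 0 0 0 0 0 0 0; 0 0 0 0 0 0 0; 0 0 0 0 0 0 0"}}

```text
clock: 16.05
tool_pos: [0.5742, 0.1408, 0.0865]
orientation: [161.7, 40.7, -167.6]
force: [0.7, -0.2, 0.1]
opening: 0.0003
```

Call:
{"method": "step_arm", "body": {"plan": "0 -0.01 0.19 0.07 0 0 0; 0 -0.01 0.19 0.07 0 0 0; 0 0 0 0 0 0 0; 0 0 0 0 0 0 0"}}

```text
clock: 16.38
tool_pos: [0.5736, 0.1451, 0.0867]
orientation: [161.7, 40.7, -167.6]
force: [0.3, -0.6, -0.5]
opening: 0.0002
```

```bash
python3 go.py 1 20 87.5 44 30 200
```

```text
at(bar mm) [ 1.69 13.01 86.66] q [  9.66  11.23 -28.69 -64.33 -22.41 -25.26] F(bar) [ 0.19 -0.62 -0.48] t 16.3833
rotvec tool deg [ 0.07 -0.07  0.  ] shift tool cm (current frame) [-0.03  0.69  0.14] (target frame) [-0.03  0.69  0.14]
```

Call:
{"method": "step_arm", "body": {"plan": "0 -0.01 0.19 0.07 0 0 0; 0 0 0 0 0 0 0; 0 0 0 0 0 0 0"}}

```text
clock: 16.63
tool_pos: [0.5733, 0.147, 0.0867]
orientation: [161.7, 40.7, -167.6]
force: [-0.1, 0.1, 0.3]
opening: 0.0003
```

```bash
python3 go.py 1 20 87.5 44 30 200
```

```text
at(bar mm) [ 1.69 14.94 86.66] q [  9.98  11.2  -28.74 -64.31 -22.17 -25.5 ] F(bar) [-0.11  0.13  0.33] t 16.6333
rotvec tool deg [ 0.06 -0.07 -0.  ] shift tool cm (current frame) [-0.02  0.51  0.07] (target frame) [-0.02  0.51  0.07]
```

Call:
{"method": "step_arm", "body": {"plan": "0 -0.01 0.19 0.07 0 0 0; 0 0 0 0 0 0 0; 0 0 0 0 0 0 0"}}

```text
clock: 16.88
tool_pos: [0.573, 0.149, 0.0867]
orientation: [161.7, 40.7, -167.6]
force: [-0.2, -0.2, -0.4]
opening: 0.0006
```

```bash
python3 go.py 1 20 87.5 44 30 200
```

```text
at(bar mm) [ 1.73 16.95 86.66] q [ 10.31  11.17 -28.78 -64.3  -21.94 -25.75] F(bar) [-0.23 -0.15 -0.37] t 16.8833
rotvec tool deg [ 0.06 -0.07 -0.  ] shift tool cm (current frame) [-0.01  0.32  0.  ] (target frame) [-0.01  0.32  0.  ]
```

Call:
{"method": "step_arm", "body": {"plan": "0 -0.01 0.19 0.07 0 0 0; 0 0 0 0 0 0 0; 0 0 0 0 0 0 0"}}

```text
clock: 17.13
tool_pos: [0.5727, 0.151, 0.0867]
orientation: [161.7, 40.7, -167.6]
force: [0.5, 0.5, 0.3]
opening: 0.0006
```

Call:
{"method": "step_arm", "body": {"plan": "0 -0.01 0.19 0.07 0 0 0; 0 0 0 0 0 0 0; 0 0 0 0 0 0 0"}}

```text
clock: 17.38
tool_pos: [0.5723, 0.153, 0.0867]
orientation: [161.7, 40.7, -167.6]
force: [0.5, 0.2, 0.6]
opening: 0.0008
```

Call:
{"method": "step_arm", "body": {"plan": "0 -0.01 0.19 0.07 0 0 0; 0 0 0 0 0 0 0; 0 0 0 0 0 0 0"}}

```text
clock: 17.63
tool_pos: [0.572, 0.155, 0.0867]
orientation: [161.7, 40.7, -167.6]
force: [0.3, -0.1, -0.0]
opening: 0.0005
```

Call:
{"method": "step_arm", "body": {"plan": "0 -0.01 0.19 0.07 0 0 0; 0 0 0 0 0 0 0; 0 0 0 0 0 0 0"}}

```text
clock: 17.88
tool_pos: [0.5717, 0.157, 0.0867]
orientation: [161.7, 40.7, -167.6]
force: [0.3, -0.6, -0.9]
opening: 0.0004
```

```bash
python3 go.py 1 20 87.5 44 30 200; python3 - <<'E'
from h import *
from plant import snapshot
a=snapshot("side");b=snapshot("top")
i=cv2.resize(a[140:220,245:355],None,fx=7,fy=7,interpolation=2)
cv2.imwrite("pics/s6.png",i)
cv2.imwrite("pics/t6.png",cv2.resize(b[140:260,180:370],None,fx=4,fy=4,interpolation=2))
E
```

```text
at(bar mm) [ 1.75 25.05 86.73] q [ 11.65  11.05 -28.98 -64.19 -20.98 -26.8 ] F(bar) [ 0.24 -0.61 -0.94] t 17.8833
rotvec tool deg [ 0.06 -0.07 -0.01] shift tool cm (current frame) [ 0.03 -0.44 -0.28] (target frame) [ 0.03 -0.44 -0.28]
```

View pics/s6.png

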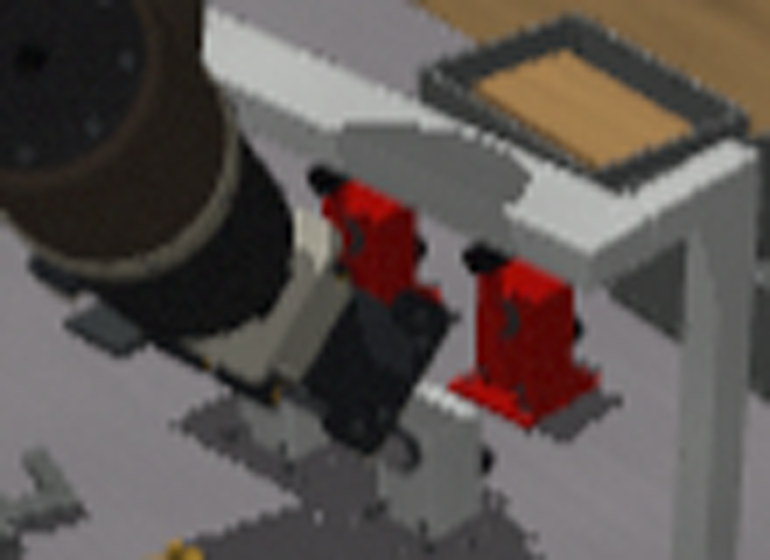

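View pics/t6.png

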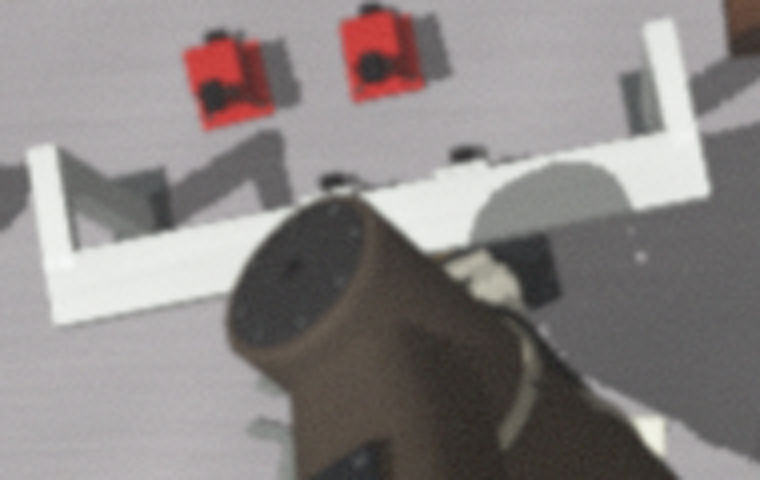

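```bash
python3 - <<'E'
from b import *
from ov import box
from plant import snapshot
a=snapshot("side"); o,p,r=st(); x0,y0,f=245,140,7
i=cv2.resize(a[y0:220,x0:355],None,fx=f,fy=f,interpolation=2)
def w(v): return (M@np.array(v).T).T+[*B,0]
def dr(v,e,c):
    q=(proj("side",w(v))-[x0-.5,y0-.5])*f
    for s,t in e: cv2.line(i,tuple(int(k) for k in q[s]),tuple(int(k) for k in q[t]),c,1)
v,e=box((-.039,-.0965,-.125),(.039,.0965,-.066)); dr((r@v.T).T+p,e,(0,255,255))
v,e=box((-.0095,-.021,-.066),(.0095,.021,0)); dr((r@v.T).T+p,e,(0,255,0))
v,e=box((.004,-.052,.055),(.008,-.048,.113)); dr(v,e,(255,0,255))
v,e=box((-.006,.041,.088),(.006,.059,.106)); dr(v,e,(255,128,0))
cv2.imwrite("pics/s7.png",i)
E
```

```text
(no output)
```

View pics/s7.png

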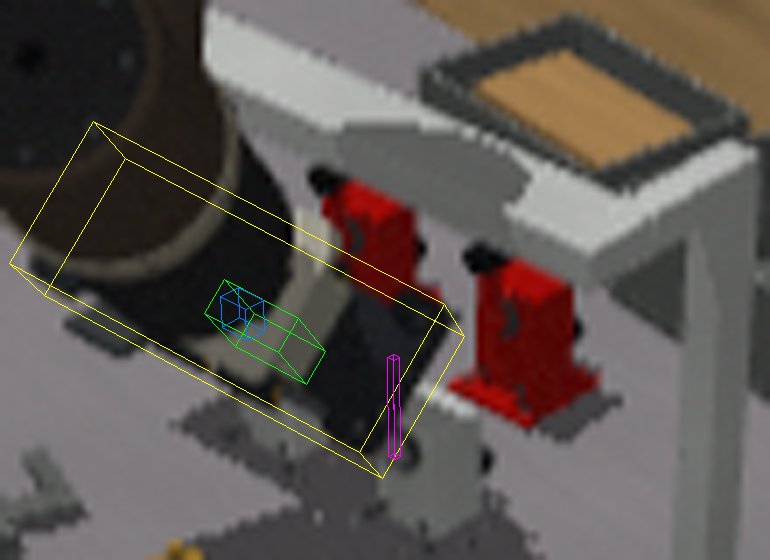

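Call:
{"method": "step_arm", "body": {"plan": "0 -0.01 0.19 0.07 0 0 0; 0 0 0 0 0 0 0; 0 0 0 0 0 0 0"}}

```text
clock: 18.28
tool_pos: [0.5714, 0.159, 0.0867]
orientation: [161.7, 40.7, -167.6]
force: [-0.5, -0.5, 0.1]
opening: 0.0001
```

Call:
{"method": "step_arm", "body": {"plan": "0 -0.01 0.19 0.07 0 0 0; 0 0 0 0 0 0 0; 0 0 0 0 0 0 0"}}

```text
clock: 18.53
tool_pos: [0.5712, 0.1608, 0.0867]
orientation: [161.7, 40.7, -167.6]
force: [-0.6, -1.1, -0.0]
opening: 0.0003
```

Call:
{"method": "step_arm", "body": {"plan": "0 -0.01 0.19 0.07 0 0 0; 0 0 0 0 0 0 0; 0 0 0 0 0 0 0"}}

```text
clock: 18.78
tool_pos: [0.5709, 0.1629, 0.0869]
orientation: [161.7, 40.7, -167.6]
force: [-0.8, -1.4, 0.3]
opening: 0.0009
```

Call:
{"method": "step_arm", "body": {"plan": "0 -0.01 0.19 0.07 0 0 0; 0 0 0 0 0 0 0; 0 0 0 0 0 0 0"}}

```text
clock: 19.03
tool_pos: [0.5706, 0.165, 0.0869]
orientation: [161.7, 40.7, -167.6]
force: [0.5, -1.8, 0.5]
opening: 0.0003
```

```bash
cat > av.py <<'E'
from b import *
from plant import snapshot
F=[];Y=[]
for k in range(6):
    o,p,r=st(); F.append(M.T@o["force"]); Y.append(p*1000); snapshot("top")
print("pos",np.mean(Y,0).round(2),"F",np.mean(F,0).round(2),"sd",np.std(F,0).round(2),o["clock"])
E
python3 av.py
```

```text
pos [ 1.93 33.04 86.87] F [-0.17 -1.81  0.89] sd [0.32 0.39 0.2 ] 19.2833
```

Call:
{"method": "step_arm", "body": {"plan": "0 -0.01 0.19 0.07 0 0 0; 0 -0.01 0.19 0.07 0 0 0; 0 -0.01 0.19 0.07 0 0 0; 0 -0.01 0.19 0.07 0 0 0; 0 0 0 0 0 0 0"}}

```text
clock: 19.75
tool_pos: [0.5691, 0.1733, 0.0868]
orientation: [161.7, 40.7, -167.6]
force: [0.3, -2.4, 1.0]
opening: 0.0006
```

```bash
python3 av.py
```

```text
pos [ 1.8  41.29 86.77] F [ 0.4  -2.81  1.12] sd [0.48 0.27 0.45] 20.0
```

Call:
{"method": "step_arm", "body": {"plan": "0 -0.01 0.19 0.07 0 0 0; 0 -0.01 0.19 0.07 0 0 0; 0 -0.01 0.19 0.07 0 0 0; 0 0 0 0 0 0 0"}}

```text
clock: 20.38
tool_pos: [0.5679, 0.1789, 0.0864]
orientation: [161.7, 40.6, -167.6]
force: [2.0, -4.1, -2.7]
opening: 0.0004
```

```bash
python3 av.py
```

```text
pos [ 1.56 47.19 86.48] F [ 1.12 -4.8  -2.82] sd [0.67 0.25 0.34] 20.6333
```

```bash
python3 - <<'E'
from b import *
from cl2 import BODY,FING,OBS,dist
from ov import box
from plant import snapshot
np.set_printoptions(precision=3,suppress=True)
a=snapshot("side"); t=snapshot("top"); o,p,r=st(); x0,y0,f=245,140,7
print(r,o["moment"],o["joint_pos"].round(1))
b=(r@BODY.T).T+p
for k,v in OBS.items(): print(k,dist(b,*map(np.array,v)))
lo,hi=map(np.array,OBS["bar"]); d=np.linalg.norm(np.maximum(0,np.maximum(lo-b,b-hi)),axis=1); j=d.argmin(); print("closest body pt",BODY[j],b[j])
i=cv2.resize(a[y0:220,x0:355],None,fx=f,fy=f,interpolation=2)
cv2.imwrite("pics/s8.png",i); cv2.imwrite("pics/t8.png",cv2.resize(t[140:260,180:370],None,fx=4,fy=4,interpolation=2))
E
```

```text
[[-0.757 -0.257  0.6  ]
 [-0.042  0.936  0.348]
 [-0.651  0.238 -0.72 ]] [-3.246  2.098 -1.08 ] [ 15.5  10.8 -29.5 -63.6 -18.3 -30. ]
bar 19.246630853103547
rsw 68.36784654486004
wsw 39.893459073434784
wand 11.359555951861749
brass 62.26976042028512
closest body pt [-0.045 -0.045 -0.163] [-0.05  -0.05   0.222]
```

View pics/s8.png

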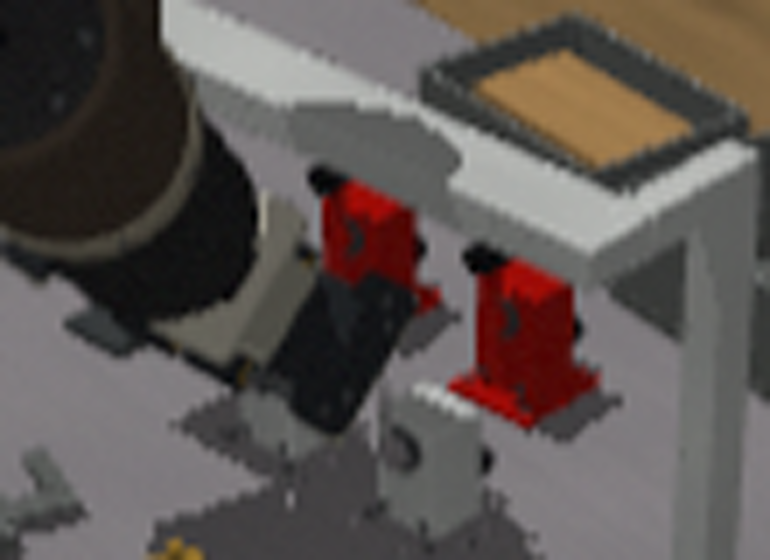

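View pics/t8.png

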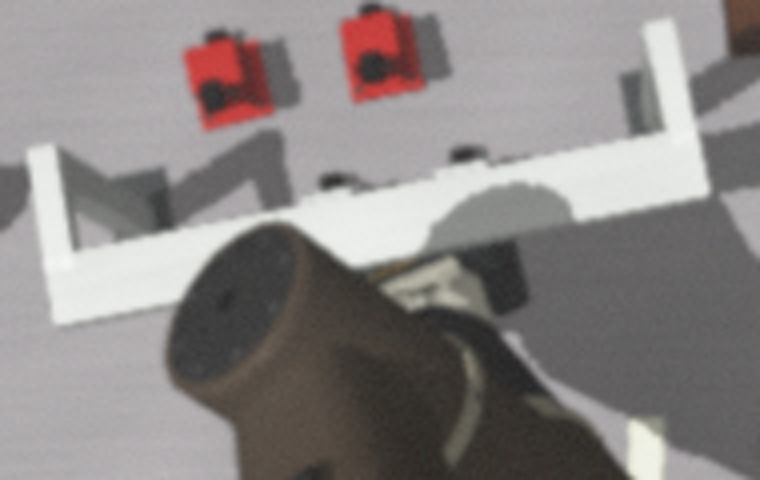

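Call:
{"method": "step_arm", "body": {"plan": "0 0.058 0.142 0.134 0 0 0; 0 0.058 0.142 0.134 0 0 0; 0 0.058 0.142 0.134 0 0 0; 0 0 0 0 0 0 0"}}

```text
clock: 21.12
tool_pos: [0.5675, 0.1847, 0.0841]
orientation: [161.6, 40.7, -167.6]
force: [-0.6, -4.6, 1.8]
opening: 0.0007
```

```bash
python3 av.py
```

```text
pos [ 2.03 52.79 84.15] F [-1.69 -3.77  2.39] sd [0.23 0.37 0.6 ] 21.3667
```

Call:
{"method": "step_arm", "body": {"plan": "0 -0.005 0.1 0.04 0 0 0; 0 -0.005 0.1 0.04 0 0 0; 0 0 0 0 0 0 0; 0 0 0 0 0 0 0; 0 0 0 0 0 0 0"}}

```text
clock: 21.83
tool_pos: [0.5673, 0.1859, 0.0836]
orientation: [161.7, 40.7, -167.6]
force: [0.4, -4.6, 0.5]
opening: 0.0003
```

```bash
python3 av.py; python3 av.py
```

```text
pos [ 1.97 54.29 83.57] F [-0.2 -4.8  0.4] sd [0.19 0.55 0.5 ] 22.0833
pos [ 1.98 54.3  83.58] F [ 0.14 -5.15  0.44] sd [0.58 0.23 0.25] 22.3833
```

Call:
{"method": "step_arm", "body": {"plan": "0 -0.005 0.1 0.04 0 0 0; 0 0 0 0 0 0 0; 0 0 0 0 0 0 0; 0 0 0 0 0 0 0; 0 0 0 0 0 0 0; 0 0 0 0 0 0 0; 0 0 0 0 0 0 0; 0 0 0 0 0 0 0; 0 0 0 0 0 0 0; 0 0 0 0 0 0 0"}}

```text
clock: 23.27
tool_pos: [0.5671, 0.1866, 0.0833]
orientation: [161.8, 40.7, -167.6]
force: [1.4, -6.3, -1.8]
opening: 0.0005
```

```bash
python3 av.py
```

```text
pos [ 1.92 55.05 83.31] F [ 0.14 -6.25 -1.24] sd [0.53 0.18 0.69] 23.5167
```

Call:
{"method": "step_arm", "body": {"plan": "0 0.015 -0.374 -0.139 0 0 0; 0 0.015 -0.374 -0.139 0 0 0; 0 0.015 -0.374 -0.139 0 0 0; 0 0.015 -0.374 -0.139 0 0 0; 0 0.015 -0.374 -0.139 0 0 0; 0 0.015 -0.374 -0.139 0 0 0; 0 0.015 -0.374 -0.139 0 0 0; 0 0.015 -0.374 -0.139 0 0 0; 0 0.015 -0.374 -0.139 0 0 0; 0 0.015 -0.374 -0.139 0 0 0; 0 0 0 0 0 0 0; 0 0 0 0 0 0 0"}}

```text
clock: 24.57
tool_pos: [0.5735, 0.1478, 0.0838]
orientation: [161.7, 40.7, -167.7]
force: [0.4, 0.2, 0.0]
opening: 0.0004
```

```bash
python3 av.py; python3 go.py -60 10 140 44 30 200
```

```text
pos [ 1.99 15.95 83.88] F [ 0.11 -0.1   0.27] sd [0.8  0.14 0.32] 24.8167
at(bar mm) [ 1.98 16.1  83.88] q [  9.82  11.54 -28.7  -65.01 -22.16 -24.64] F(bar) [-0.86 -0.11  0.62] t 24.8667
rotvec tool deg [ 0.07 -0.08 -0.  ] shift tool cm (current frame) [ 1.06  2.36 -7.97] (target frame) [ 1.05  2.35 -7.98]
```

Force back to zero, roller released. Retract along the way I came in.

Call:
{"method": "step_arm", "body": {"plan": "0 0.18 0.39 -1.33 0 0 0; 0 0.18 0.39 -1.33 0 0 0; 0 0.18 0.39 -1.33 0 0 0; 0 0.18 0.39 -1.33 0 0 0; 0 0.18 0.39 -1.33 0 0 0; 0 0.18 0.39 -1.33 0 0 0; 0 0 0 -2 0 0 0; 0 0 0 -2 0 0 0; 0 0 0 -2 0 0 0; 0 0 0 -2 0 0 0; 0 0 0 0 0 0 0; 0 0 0 0 0 0 0"}}

```text
clock: 25.87
tool_pos: [0.47, 0.097, 0.1986]
orientation: [161.6, 40.8, -167.6]
force: [-0.4, -0.4, -0.7]
opening: 0.0005
```

```bash
python3 go.py -90 0 200 44 30 200; python3 - <<'E'
from h import *
from plant import snapshot
a=snapshot("side");b=snapshot("top")
cv2.imwrite("pics/side9.png",a);cv2.imwrite("pics/top9.png",b)
cv2.imwrite("pics/s9.png",cv2.resize(a[140:240,245:365],None,fx=6,fy=6,interpolation=2))
E
```

```text
at(bar mm) [-108.29  -17.93  198.63] q [ 19.95 -12.51 -40.57 -35.38 -23.47 -62.78] F(bar) [-0.41 -0.33 -0.69] t 25.8667
rotvec tool deg [0.1  0.08 0.06] shift tool cm (current frame) [-1.55  1.24  1.63] (target frame) [-1.55  1.24  1.62]
```

View pics/s9.png

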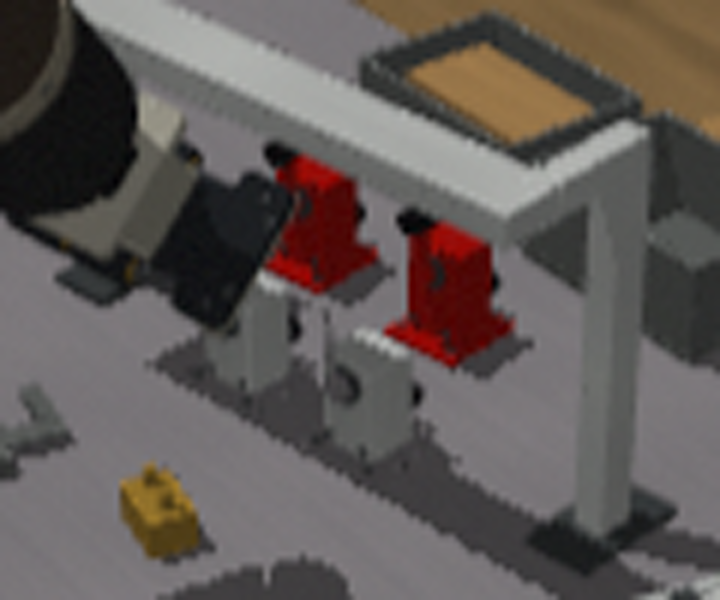

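View pics/top9.png

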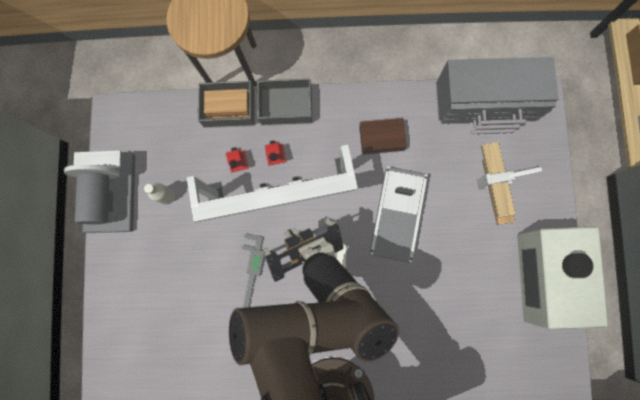

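Call:
{"method": "step_arm", "body": {"plan": "0 -1.76 0.64 -1.94 0 0 0; 0 -1.76 0.64 -1.94 0 0 0; 0 -1.76 0.64 -1.94 0 0 0; 0 -1.76 0.64 -1.94 0 0 0; 0 0 0 0 0 0 0; 0 0 0 0 0 0 0"}}

```text
clock: 26.47
tool_pos: [0.471, 0.0973, 0.3061]
orientation: [161.6, 40.8, -167.6]
force: [-0.2, 0.2, -1.0]
opening: 0.0005
```

```bash
python3 - <<'E'
from h import *
from plant import snapshot
a=snapshot("side")
cv2.imwrite("pics/s10.png",cv2.resize(a[140:240,245:365],None,fx=6,fy=6,interpolation=2))
E
```

```text
(no output)
```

View pics/s10.png

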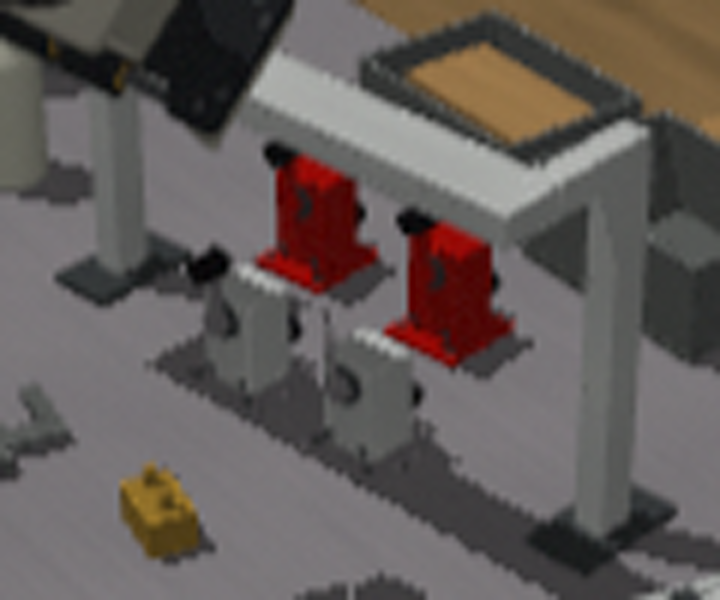

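```bash
python3 -c "
from plant import workorder; print(workorder.close_job())"
```

```text
the job is handed in; nothing more can be done
None
```

I shut the cover, tripped and released the roller switch, and handed the job in at about 26.5 s of the 59 s allowed.

- **Cover:** I pushed it away from the robot with closed fingers until it met its hard stop. The horizontal force rose to about 13 N with no further travel. Both cameras show it fully over the well afterwards.
- **Roller switch:** This was the grey switch on the left. I pushed the roller arm to the robot's left with the gripper leaning about 44°. I stopped at about 0.68 rad (39°), held there for more than a second, then released it. The travel from first contact (26.5 mm) and the torque from the force reading both gave that angle. The gripper hid the roller during the push, so no picture shows the angle, and the click itself was not observed.
- **After release:** The force went back to zero. The roller is at pixel (280, 184) in the side view, where it started.
- **Everything else:** In the final pictures the wand stands upright as before. The light bar, red switches and brass block look unmoved, and the robot is clear of everything.
- **What went differently:**
  - My first attempt at leaning the gripper ran into the limit of joint 3 in free space, so I replanned the approach.
  - Contact with the roller came about 7 mm later than predicted, because the closed fingers are narrower than I assumed.

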